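Sort left and right clog soles from the drying rack into their trays

TASK

Take the two shaped clog soles off the sloping red rack and sort them: the left-foot one goes into the tray that already holds a left sole, the right-foot one into the tray that holds a right sole. Lay each flat on the tray's floor beside the sole already there, tan sock up and toe pointing the same way, setting it down rather than dropping it. Leave the uncut rectangular blank on the rack, and the soles and things already lying about, where they are.

Things in the scene. Friction and masses are not known exactly. Their poses are not given: they have to be found in the camera images.
- left_sole: Left-foot wooden clog sole, 162 long, 65 wide, 34 thick, tan sock on top; its mate is the mirror image. Origin: underside plane, mid-waist; x to the toe (heel end -70, toe +92), z out of the top, big toe on the -y side. Grip the waist: 42 wide (y), straight for 24 along x, solid 10 to 31 up. 0.14 kg. Starts on the rack, heel at the lip, in one of 3 places 110 apart.
- right_sole: Right-foot wooden clog sole, 162 long, 65 wide, 34 thick, tan sock on top; its mate is the mirror image. Origin: underside plane, mid-waist; x to the toe (heel end -70, toe +92), z out of the top, big toe on the +y side. Grip the waist: 42 wide (y), straight for 24 along x, solid 10 to 31 up. 0.14 kg. Starts on the rack, heel at the lip, in one of 3 places 110 apart.
- left_sole_toe (a point): Toe tip of left_sole (92 ahead of its origin, 16 to the -y side, 17 up).
- right_sole_toe (a point): Toe tip of right_sole (92 ahead of its origin, 16 to the +y side, 17 up).
- left_tray: Fixed open wooden tray, grey lining, that already holds a left sole; may stand on either side. 197 (x) x 202 outside, 185 x 190 inside, walls 6 thick, rim 41 high. Origin on the table under its centre, x away from the robot (within 0.12 rad), floor 6 up. One sole fits in each half, along x: its origin then at x = -11, y = +43 or -43.
- right_tray: Fixed open wooden tray, grey lining, that already holds a right sole; may stand on either side. 197 (x) x 202 outside, 185 x 190 inside, walls 6 thick, rim 41 high. Origin on the table under its centre, x away from the robot (within 0.12 rad), floor 6 up. One sole fits in each half, along x: its origin then at x = -11, y = +43 or -43.
- left_done: Left-foot sole, exactly like left_sole in shape and origin, already lying flat in the left tray, toe along the tray's +x, to one side at y about +43, so the other half is free.
- right_done: Right-foot sole, exactly like right_sole in shape and origin, already lying flat in the right tray, toe along the tray's +x, to one side at y about -43, so the other half is free.
- rack: Fixed red rack facing the robot: 208 deep (x), 440 wide. Origin on the table under its middle, x away from the robot. Board 360 wide slopes up and away at 35 degrees from x = -75, z = 35 to x = 101, z = 158; lip 14 high at its foot. Above it a bar 33 thick runs along y at x = 24, z = 250 on arms at y = +-188, in the way of an upright gripper: come from the front, leaned square to the board.
- blank: Uncut rectangular wooden sole blank, 162 x 64 x 34, about 0.2 kg, lying on the rack in one of the three places; origin on its underside, 70 from the end at the lip. To be left alone.
- glue_tin: Loose yellow tin, 72 diameter, 100 high, standing; origin at its base. Leave alone.
- dye_bottle: Loose amber bottle, 54 diameter, 130 high, standing; origin at its base. Leave alone.
- hammer: Loose hammer, 260 long, lying on the bench. Leave alone.
- brush: Loose brush, 200 long, lying on the bench. Leave alone.
Things that resemble listed ones, but are neither listed nor needed, are in the scene too. What is shaped like the left_sole but green or grey is not meant.

How it is judged:
By the outcome, as a careful person would: the job done as asked, in the order asked, and still so for the second after the job is handed in, with the robot touching nothing.
It also fails if it takes over 58 s, if anything falls off the work surface, if the arm or the gripper's body presses on something with over 40 N, if the wrist force passes 120 N, or if a joint passes its speed limit or range.

ROBOT

A 7-joint arm with a two-finger parallel gripper is mounted at the origin on the work surface. World frame = base frame: x ahead of the robot, y to its left, z up, the work surface at z = 0. Lengths are in m, angles in rad, forces in N, time in s.
With the tool pointing down it reaches from about 0.425 to 0.825 m from the base axis. Payload 3.6 kg.
Tool frame: the origin (TCP) lies midway between the tips of the shut fingers; the grasp point (between the pads) lies 19 mm behind it (r.hold_point_z is the distance from the TCP to the grasp point, in m); z points along the fingers, y is the line along which they close (so a half turn about z gives the same grasp; the last joint's range is limited). The gripper opens to 93 mm and grips with 3 to 60 N. Pads are 15 mm wide; open, the fingers measure 128 mm over their backs; the gripper's body (75 mm by 188 mm) begins 65 mm behind the grasp point.
Start: joints at [1.079, 0.615, -0.013, 1.423, 0.008, 1.103, -0.04], TCP at [0.291, -0.581, 0.219] pointing down, gripper open.
Joint ranges: [-3.12, 3.12], [-0.3, 2.06], [-1.34, 1.32], [0.26, 2.42], [-1.36, 4.5], [0.01, 1.98], [-2.84, 2.84]. Speed limits (rad/s): [2.79, 2.79, 3.14, 3.14, 3.14, 3.14, 3.14].

INTERFACE

Orientations are given as a unit quaternion [w, x, y, z].
In Python, from station import r, viewer gives the robot as it stands.
- The arm moves only by the tool play_rows, never from a script. Its argument "plan" is a list of rows, each an object with "jaw": the finger opening in mm, from 0 to 93; "dp": the shift along the tool's x, y, z each as a share of 0.1 m, from -1 to 1, a list of three; "rotation": the turn, a rotation vector about the tool's x, y, z each as a share of 5 degrees, from -1 to 1, a list of three. A call has 1 to 20 rows; each row shifts and turns the commanded pose from where the row before left it, along the tool's axes as they then stand; what a row does not reach is not made up. A row lasts 1/10 s, in which the tool goes at most 50 mm and 8.59 degrees, less where a joint would pass 70% of its speed; a pose out of reach is approached as far as the arm can. A call with a number of a shift or a turn outside -1 to 1 is refused whole. A call with a gripper value outside its range is refused whole. The fingers move at their own pace and stop on an object; "newtons" is the grip in N (left out, the last holds). Time passes only in rows, so rows that do not move let the fingers close. It gives the time, the measured TCP pose, the force, the opening and the grip force at its end, in the units of the state.
- r.observe(): the state, without advancing time (a new reading comes with each control period).
- viewer.camera(name): name is "scene" or "top" or "wrist"; returns a dict with "color" (384x512x3 uint8, red, green, blue), "intrinsics" (3x3 intrinsics, pixels), "cam_to_world" (4x4, takes a point from camera to world coordinates). Camera axes: x right, y down, z forward; pixel columns grow to the right and rows downward; lengths in m; the calibration is good to about 2 mm. A picture is of the moment at which its call begins. There is no depth.
- r.sign_off(): hands the job in; it is judged then, once.
The state is a dict: "time": time; "joints": joint angles; "qd": joint speeds; "tau": joint torques, N m; "tool_pos": TCP position; "tool_rot": TCP orientation; "ft_force": force on the tool from outside, world axes, zero at the start; "ft_torque": the same for the moment, N m; "width": finger opening in m; "gripper_force": force on a finger pad.
Only numpy, scipy, OpenCV 4.12 (cv2) and the standard library are available. Lean on these libraries where they do the work, as an engineer would, in place of code of your own. Each camera call takes 0.05 s, during which the arm holds its last target. There are 200 camera calls.

## Working session

There is one attempt and no reset: what is moved stays moved. The work goes in short steps, Python scripts to look and compute and a tool call to move; the robot and the scene stay as the last step left them, time stands still between calls to the robot, and variables do not carry over. Pictures are saved under pics/ and viewed, at most 10 in all, crops included, and the job is handed in when it is done.

Besides the shell and the picture viewer there is one more tool, called after "Request:" in YAML: its name, and indented under it one key for each argument. play_rows: Moves the arm, as the interface text tells. Its arguments: {"type":"object","properties":{"plan":{"type":"array"},"newtons":{"type":"number"}},"required":["plan"]}

```bash
mkdir -p pics; ls; python3 - <<'E'
from station import r, viewer
import cv2,numpy as np,json
print(r.observe())
for n in ("scene","top"):
    c=viewer.camera(n); cv2.imwrite(f"pics/{n}0.png",c["color"][:,:,::-1]); np.savez(f"{n}0.npz",**c)
    print(n,np.round(c["intrinsics"],1).tolist(),np.round(c["cam_to_world"],3).tolist())
E
```

```text
pics
{'time': 0.0, 'joints': array([ 1.07949714,  0.6159261 , -0.01261013,  1.42486107,  0.00811034,
        1.10340874, -0.04040635]), 'qd': array([ 0.00156591,  0.00091234,  0.00090807,  0.00068098, -0.00040615,
        0.00133863,  0.00034971]), 'tau': array([-7.10268614e-04, -4.58936512e+01,  2.08900343e-01, -1.65742314e+01,
       -6.10524486e-02,  2.04067753e-02,  2.14427732e-04]), 'tool_pos': array([ 0.2910104 , -0.58034276,  0.21748927]), 'tool_rot': array([-1.23618828e-03,  9.73108898e-01,  2.30342013e-01, -3.17968730e-04]), 'ft_force': array([ 0.62998176,  0.320872  , -0.38884382]), 'ft_torque': array([ 0.00814322, -0.01845403, -0.02974528]), 'gripper_force': 0.0, 'width': 0.09317458356894216}
scene [[353.6, 0.0, 257.1], [0.0, 353.6, 189.0], [0.0, 0.0, 1.0]] [[0.212, 0.571, -0.793, 1.576], [0.977, -0.117, 0.177, -0.259], [0.008, -0.813, -0.583, 0.914], [0.0, 0.0, 0.0, 1.0]]
top [[398.1, 0.0, 257.3], [0.0, 398.1, 187.9], [0.0, 0.0, 1.0]] [[-0.011, -0.991, 0.131, 0.271], [-1.0, 0.011, 0.001, -0.004], [-0.002, -0.131, -0.991, 1.589], [0.0, 0.0, 0.0, 1.0]]
```

View pics/scene0.png

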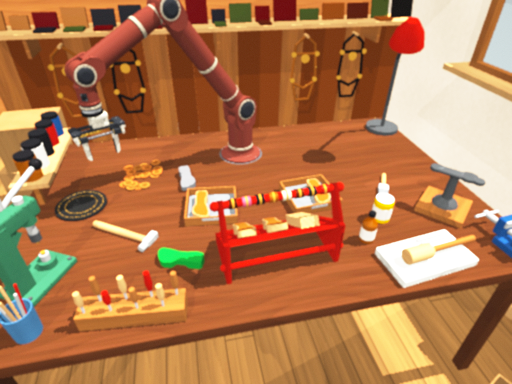

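View pics/top0.png

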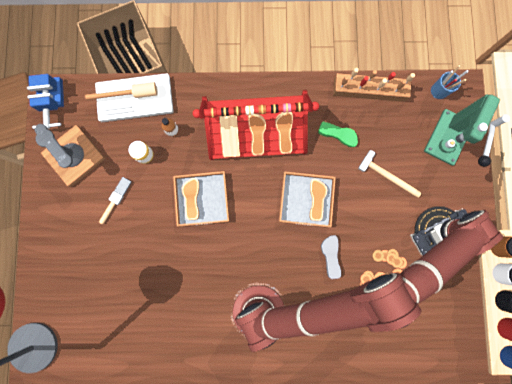

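```bash
python3 - <<'E'
import cv2
a=cv2.imread("pics/top0.png")[85:240,165:345]
cv2.imwrite("pics/crop0.png",cv2.resize(a,None,fx=3.8,fy=3.8,interpolation=cv2.INTER_CUBIC))
E
```

```text
(no output)
```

View pics/crop0.png

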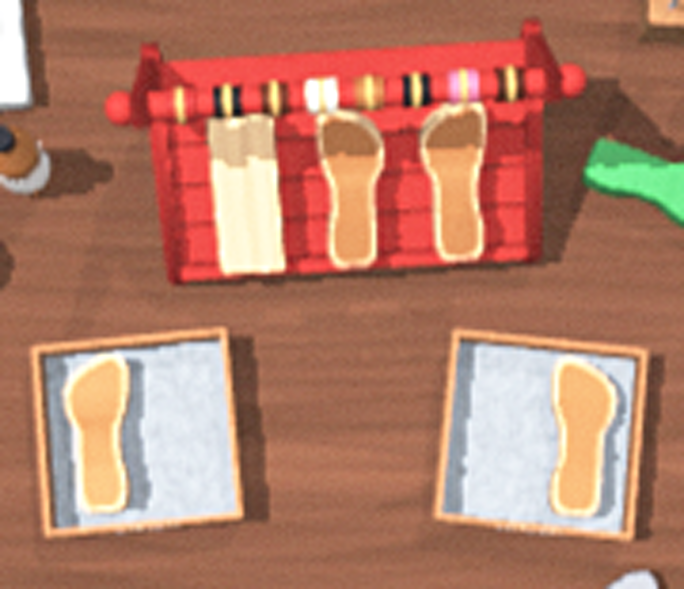

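The blank is at top px ≈ (230,135), with two soles at (257,133) and (285,133).
- **(257,133):** the toe tip leans image-left (+y), so it is the right-foot sole.
- **(285,133):** the toe tip leans image-right (-y), so it is the left-foot sole.
- **Trays:** the one at (201,199) holds a left sole (toe tip to the right, in the +y half). The one at (308,199) holds a right sole, in the -y half.
- **Not meant:** the green sole-shape at (338,133) and the grey one at (332,257).

Next I measure.

```bash
cat > h.py <<'E'
import numpy as np,cv2
def ray(c,uv):
    T=c["cam_to_world"];d=np.c_[np.atleast_2d(uv),np.ones(len(np.atleast_2d(uv)))]@np.linalg.inv(c["intrinsics"]).T@T[:3,:3].T
    return T[:3,3],d
def onplane(c,uv,p,n):
    o,d=ray(c,uv); n=np.array(n,float)
    return o+d*(((np.array(p)-o)@n)/(d@n))[:,None]
def proj(c,P):
    T=c["cam_to_world"];q=(np.atleast_2d(P)-T[:3,3])@T[:3,:3]@c["intrinsics"].T
    return q[:,:2]/q[:,2:]
E
python3 - <<'E'
from h import *
c=dict(np.load("top0.npz"));s=dict(np.load("scene0.npz"))
img=c["color"];hsv=cv2.cvtColor(img,cv2.COLOR_RGB2HSV)
# bar ends
f=lambda u,v:(165+u/3.8,85+v/3.8)
B=onplane(c,[f(118,107),f(573,79)],[0,0,.25],[0,0,1]);print("bar",B.round(3).tolist(),proj(s,B).round(0).tolist())
m=(B[0]+B[1])/2;y=B[0]-B[1];print("yaw",np.arctan2(-y[0],y[1]),np.linalg.norm(y))
# lip corners (front lower) of rack at z~.04
L=onplane(c,[f(172,282),f(540,262)],[0,0,.04],[0,0,1]);print("lip",L.round(3).tolist())
# trays: lining mask
for name,(u0,u1) in dict(left=(170,232),right=(278,340)).items():
    h=hsv[165:232,u0:u1].astype(int)
    rgb=img[165:232,u0:u1].astype(int)
    tray=((h[...,1]<60)|((h[...,1]>60)&(h[...,2]>175))).astype(np.uint8)
    k=cv2.findContours(cv2.morphologyEx(tray,cv2.MORPH_OPEN,np.ones((2,2),np.uint8)),cv2.RETR_EXTERNAL,cv2.CHAIN_APPROX_NONE)[0]
    k=max(k,key=cv2.contourArea)[:,0]+[u0,165]
    P=onplane(c,k,[0,0,.041],[0,0,1])[:,:2]
    (cx,sz,a)=cv2.minAreaRect((P*1000).astype(np.float32));print(name,"tray rim",cx,sz,a)
    sole=((h[...,1]>45)&(h[...,2]>205)).astype(np.uint8)
    sole=cv2.morphologyEx(sole,cv2.MORPH_OPEN,np.ones((4,4),np.uint8))
    k=cv2.findContours(sole,cv2.RETR_EXTERNAL,cv2.CHAIN_APPROX_NONE)[0];k=max(k,key=cv2.contourArea)[:,0]+[u0,165]
    P=onplane(c,k,[0,0,.04],[0,0,1])[:,:2];print(" sole",P.min(0).round(3),P.max(0).round(3),cv2.minAreaRect((P*1000).astype(np.float32)))
E
```

```text
bar [[0.712, 0.207, 0.25], [0.734, -0.211, 0.25]] [[338.0, 186.0], [211.0, 207.0]]
yaw 0.05167231209244556 0.41783877589473695
lip [[0.592, 0.182, 0.04], [0.609, -0.203, 0.04]]
left tray rim (433.84130859375, 216.53663635253906) (202.7932586669922, 207.15562438964844) 5.129961967468262
 sole [0.36  0.225] [0.506 0.284] ((433.1348876953125, 255.1418914794922), (58.95545959472656, 145.3867645263672), 89.34588623046875)
right tray rim (426.6471862792969, -200.17066955566406) (206.21658325195312, 203.60317993164062) 83.17205047607422
 sole [ 0.343 -0.273] [ 0.496 -0.211] ((419.43475341796875, -242.61048889160156), (55.550838470458984, 153.83355712890625), 85.61750030517578)
```

```bash
cat >> h.py <<'E'
from scipy.spatial.transform import Rotation as R
RACK=np.array([.699,-.003,0]);RY=.05
S,C=np.sin(np.radians(35)),np.cos(np.radians(35))
def rackw(p,ry=RY,o=RACK): return o+R.from_euler('z',ry).apply(p)
def down(yaw): return R.from_euler('z',yaw)*R.from_matrix(np.diag([1.,-1,-1]))
def lean(yaw): return R.from_euler('z',yaw)*R.from_matrix(np.array([[C,0,S],[0,-1,0],[S,0,-C]]))
def boardtcp(a,y,h,**k): # a: along board from foot, y, h: TCP height off board
    return rackw([-.075+a*C-h*S,y,.035+a*S+h*C],**k)
def go(st,p,Rt):
    q=np.array(st["tool_rot"]);Rc=R.from_quat(q[[1,2,3,0]])
    rv=np.degrees((Rc.inv()*Rt).as_rotvec())
    d=np.array(p)-st["tool_pos"]
    print("pos",np.round(st["tool_pos"],4),"t",round(st["time"],2),"target",np.round(p,4));print(" rot deg(tool)",rv.round(2)," in shares of 5:",(rv/5).round(3))
    print(" dp shares cur axes",(Rc.inv().apply(d)*10).round(3)," in target axes",(Rt.inv().apply(d)*10).round(3))
E
python3 - <<'E'
from h import *
from station import r
go(r.observe(),boardtcp(.07,-.11,.18),lean(RY))
E
```

```text
pos [ 0.291  -0.5804  0.2176] t 0.1 target [ 0.5837 -0.1189  0.2226]
 rot deg(tool) [-7.38 34.52 22.98]  in shares of 5: [-1.477  6.904  4.596]
 dp shares cur axes [ 4.685 -2.813 -0.044]  in target axes [ 2.612 -4.463  1.768]
```

Request:
play_rows:
  plan:
    - {"jaw": 93,"dp": [0,0,-0.1],"rotation": [-0.185,0.863,0.575]}
    - {"jaw": 93,"dp": [0,0,-0.1],"rotation": [-0.185,0.863,0.575]}
    - {"jaw": 93,"dp": [0,0,-0.1],"rotation": [-0.185,0.863,0.575]}
    - {"jaw": 93,"dp": [0,0,-0.1],"rotation": [-0.185,0.863,0.575]}
    - {"jaw": 93,"dp": [0,0,-0.1],"rotation": [-0.185,0.863,0.575]}
    - {"jaw": 93,"dp": [0,0,-0.1],"rotation": [-0.185,0.863,0.575]}
    - {"jaw": 93,"dp": [0,0,-0.1],"rotation": [-0.185,0.863,0.575]}
    - {"jaw": 93,"dp": [0,0,-0.1],"rotation": [-0.185,0.863,0.575]}
    - {"jaw": 93,"dp": [0,0,0],"rotation": [0,0,0]}

```text
time: 1.0
tool_pos: [0.266, -0.5849, 0.2933]
tool_rot: [-0.006, 0.954, 0.02, 0.3]
ft_force: [-0.8, 0.7, -1.2]
width: 0.0932
gripper_force: 0.0
```

```bash
python3 - <<'E'
from h import *
from station import r
st=r.observe();print(st["joints"].round(2))
go(st,boardtcp(.07,-.055,.23),lean(RY))
E
```

```text
[ 1.52  0.52 -0.2   1.55 -0.59  1.04  0.12]
pos [ 0.266  -0.5849  0.2933] t 1.0 target [ 0.5524 -0.0654  0.2636]
 rot deg(tool) [ 0.28  0.1  -0.34]  in shares of 5: [ 0.056  0.02  -0.067]
 dp shares cur axes [ 2.359 -5.069  2.004]  in target axes [ 2.385 -5.045  2.033]
```

Request:
play_rows:
  plan:
    - {"jaw": 75,"dp": [0.17,-0.36,0.144],"rotation": [0,0,0]}
    - {"jaw": 75,"dp": [0.17,-0.36,0.144],"rotation": [0,0,0]}
    - {"jaw": 75,"dp": [0.17,-0.36,0.144],"rotation": [0,0,0]}
    - {"jaw": 75,"dp": [0.17,-0.36,0.144],"rotation": [0,0,0]}
    - {"jaw": 75,"dp": [0.17,-0.36,0.144],"rotation": [0,0,0]}
    - {"jaw": 75,"dp": [0.17,-0.36,0.144],"rotation": [0,0,0]}
    - {"jaw": 75,"dp": [0.17,-0.36,0.144],"rotation": [0,0,0]}
    - {"jaw": 75,"dp": [0.17,-0.36,0.144],"rotation": [0,0,0]}
    - {"jaw": 75,"dp": [0.17,-0.36,0.144],"rotation": [0,0,0]}
    - {"jaw": 75,"dp": [0.17,-0.36,0.144],"rotation": [0,0,0]}
    - {"jaw": 75,"dp": [0.17,-0.36,0.144],"rotation": [0,0,0]}
    - {"jaw": 75,"dp": [0.17,-0.36,0.144],"rotation": [0,0,0]}
    - {"jaw": 75,"dp": [0.17,-0.36,0.144],"rotation": [0,0,0]}
    - {"jaw": 75,"dp": [0.17,-0.36,0.144],"rotation": [0,0,0]}
    - {"jaw": 75,"dp": [0,0,0],"rotation": [0,0,0]}

```text
time: 2.5
tool_pos: [0.5559, -0.056, 0.2654]
tool_rot: [-0.011, 0.953, 0.036, 0.301]
ft_force: [0.0, 0.6, -0.6]
width: 0.0752
gripper_force: 0.0
```

```bash
python3 - <<'E'
from h import *
from station import r,viewer
c=viewer.camera("wrist"); cv2.imwrite("pics/w1.png",c["color"][:,:,::-1]); np.savez("w1.npz",**c)
st=r.observe();print(st["joints"].round(2),c["cam_to_world"].round(3).tolist(),c["intrinsics"][0])
go(st,boardtcp(.07,-.055,.23),lean(RY))
E
```

```text
[ 0.24  0.22 -0.13  2.15 -0.43  0.19 -0.98] [[0.075, -0.943, 0.326, 0.523], [-0.997, -0.071, 0.022, -0.058], [0.003, -0.326, -0.945, 0.444], [0.0, 0.0, 0.0, 1.0]] [278.5936991    0.         250.83103619]
pos [ 0.5547 -0.0615  0.2652] t 2.55 target [ 0.5524 -0.0654  0.2636]
 rot deg(tool) [-0.44 -0.01  0.84]  in shares of 5: [-0.088 -0.001  0.169]
 dp shares cur axes [-0.031  0.037 -0.001]  in target axes [-0.03   0.037 -0.001]
```

View pics/w1.png

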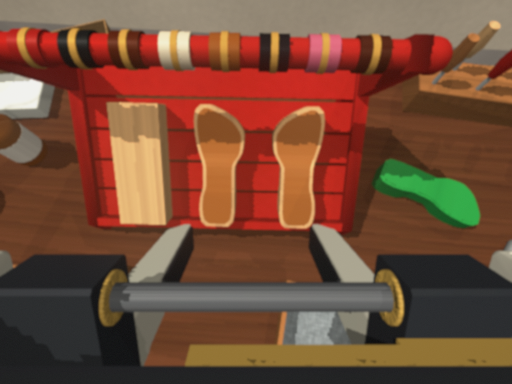

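The wrist view shows the blank at (140,165), the right-foot sole at (218,168) with its toe tip at about (208,106), and the left-foot sole at (298,168) with its toe tip at about (316,108). That confirms the identities, so I measure the waists.

```bash
cat > m.py <<'E'
from h import *
def measure(c,box,p0,n,ex,ey,verbose=True):
    """outline in plane coords (ex,ey) about p0; per-slice edges"""
    u0,u1,v0,v1=box;h=cv2.cvtColor(c["color"],cv2.COLOR_RGB2HSV)[v0:v1,u0:u1].astype(int)
    m=((h[...,0]>=8)&(h[...,0]<40)&(h[...,1]>50)&(h[...,2]>70)).astype(np.uint8)
    k=cv2.findContours(m,cv2.RETR_EXTERNAL,cv2.CHAIN_APPROX_NONE)[0];k=max(k,key=cv2.contourArea)
    f=np.zeros_like(m);cv2.drawContours(f,[k],-1,1,-1);v,u=np.nonzero(f)
    P=onplane(c,np.c_[u+u0,v+v0],p0,n)-p0
    return np.c_[P@ex,P@ey]
def slices(q,w=.006):
    x0,x1=np.percentile(q[:,0],[.3,99.7]);out=[]
    for x in np.arange(x0,x1,w):
        s=q[(q[:,0]>=x)&(q[:,0]<x+w),1]
        if len(s):out.append((x-x0+w/2,s.min(),s.max()))
    return x0,x1,np.array(out)
E
python3 - <<'E'
from m import *
c=dict(np.load("w1.npz"))
Rz=R.from_euler('z',RY);ex=Rz.apply([C,0,S]);ey=Rz.apply([0,1,0]);n=Rz.apply([-S,0,C])
foot=rackw([-.075,0,.035])+.034*n
for nm,b in dict(right=(190,248,98,232),left=(268,332,98,232)).items():
    q=measure(c,b,foot,n,ex,ey);x0,x1,s=slices(q)
    print(nm,"a heel/toe mm",round(x0*1e3,1),round(x1*1e3,1));print((s*1e3).round(0).astype(int).tolist())
# rack side edges in image -> board corner check: predicted pixels of board foot/top corners
P=[boardtcp(a,y,0) for a,y in((0,.18),(0,-.18),(.2147,-.18),(.2147,.18))]
print(proj(c,P).round(0).tolist(),proj(c,[rackw([.024,-.205,.25])]).round(0))
E
```

```text
right a heel/toe mm -0.8 159.9
[[3, -19, 23], [9, -22, 26], [15, -22, 27], [21, -23, 27], [27, -23, 26], [33, -23, 26], [39, -23, 26], [45, -23, 25], [51, -24, 23], [57, -24, 22], [63, -23, 20], [69, -23, 21], [75, -23, 21], [81, -23, 21], [87, -25, 22], [93, -28, 23], [99, -30, 24], [105, -33, 27], [111, -34, 28], [117, -34, 29], [123, -34, 30], [129, -35, 31], [135, -32, 30], [141, -28, 29], [147, -23, 29], [153, -15, 29], [159, -6, 26]]
left a heel/toe mm -0.7 160.4
[[3, -154, -87], [9, -138, -84], [15, -132, -83], [21, -131, -82], [27, -132, -82], [33, -132, -81], [39, -130, -81], [45, -129, -81], [51, -128, -79], [57, -126, -80], [63, -125, -81], [69, -126, -81], [75, -126, -81], [81, -125, -81], [87, -127, -80], [93, -128, -77], [99, -129, -73], [105, -130, -71], [111, -132, -70], [117, -133, -69], [123, -133, -69], [129, -136, -69], [135, -134, -70], [141, -134, -75], [147, -133, -80], [153, -133, -88], [159, -131, -98]]
[[102.0, 214.0], [341.0, 220.0], [359.0, 65.0], [82.0, 59.0]] [[434.  55.]]
```

```bash
python3 - <<'E'
from h import *
from station import r
go(r.observe(),boardtcp(.07,-.1035,.09),lean(RY))
E
```

```text
pos [ 0.5547 -0.0615  0.2652] t 2.55 target [ 0.635  -0.1098  0.1489]
 rot deg(tool) [-0.44 -0.01  0.84]  in shares of 5: [-0.088 -0.001  0.169]
 dp shares cur axes [-0.038  0.533  1.395]  in target axes [-0.03   0.522  1.399]
```

Request:
play_rows:
  plan:
    - {"jaw": 75,"dp": [-0.006,0.105,0.28],"rotation": [-0.018,0,0.034]}
    - {"jaw": 75,"dp": [-0.006,0.105,0.28],"rotation": [-0.018,0,0.034]}
    - {"jaw": 75,"dp": [-0.006,0.105,0.28],"rotation": [-0.018,0,0.034]}
    - {"jaw": 75,"dp": [-0.006,0.105,0.28],"rotation": [-0.018,0,0.034]}
    - {"jaw": 75,"dp": [-0.006,0.105,0.28],"rotation": [-0.018,0,0.034]}
    - {"jaw": 75,"dp": [0,0,0],"rotation": [0,0,0]}
    - {"jaw": 75,"dp": [0,0,0],"rotation": [0,0,0]}

```text
time: 3.25
tool_pos: [0.6351, -0.1222, 0.159]
tool_rot: [-0.007, 0.956, 0.015, 0.293]
ft_force: [-0.6, 0.7, 0.1]
width: 0.0746
gripper_force: 0.0
```

```bash
python3 - <<'E'
from m import *
from station import r,viewer
c=viewer.camera("wrist"); cv2.imwrite("pics/w2.png",c["color"][:,:,::-1]); np.savez("w2.npz",**c)
go(r.observe(),boardtcp(.07,-.1035,.006),lean(RY))
P=[boardtcp(.07,-.1035,.034),boardtcp(0,-.1035,.034)]
print(proj(c,P).round(0))
E
```

```text
pos [ 0.635  -0.1215  0.1596] t 3.3 target [ 0.6831 -0.1074  0.0801]
 rot deg(tool) [ 0.29  0.88 -0.85]  in shares of 5: [ 0.059  0.176 -0.169]
 dp shares cur axes [-0.045 -0.12   0.931]  in target axes [-0.057 -0.116  0.931]
[[236. 210.]
 [238. 279.]]
```

View pics/w2.png

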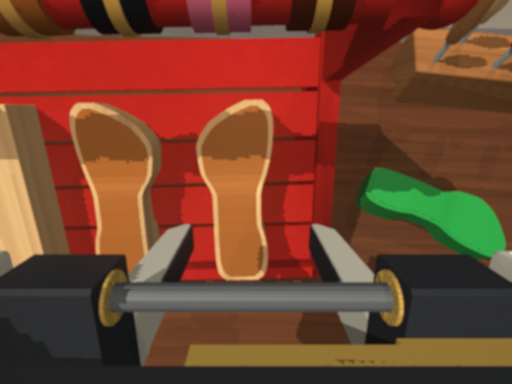

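```bash
python3 - <<'E'
from m import *
c=dict(np.load("w2.npz"))
Rz=R.from_euler('z',RY);ex=Rz.apply([C,0,S]);ey=Rz.apply([0,1,0]);n=Rz.apply([-S,0,C])
foot=rackw([-.075,0,.035])+.034*n
q=measure(c,(194,278,95,284),foot,n,ex,ey);x0,x1,s=slices(q,.012)
print(x0,x1,(s*1e3).round(1).tolist())
q=measure(c,(66,164,98,254),foot,n,ex,ey);x0,x1,s=slices(q,.012)
print(x0,x1,(s*1e3).round(1).tolist())
E
```

```text
-0.002675108550793231 0.16039812634379563 [[6.0, -128.6, -70.9], [18.0, -130.5, -82.4], [30.0, -130.5, -82.5], [42.0, -130.5, -82.5], [54.0, -128.7, -82.5], [66.0, -126.9, -82.7], [78.0, -125.3, -82.9], [90.0, -127.9, -78.7], [102.0, -130.4, -73.5], [114.0, -132.9, -72.4], [126.0, -134.5, -72.1], [138.0, -138.5, -71.4], [150.0, -135.2, -80.9], [162.0, -132.7, -96.6]]
0.030153001942335812 0.16026397345843266 [[6.0, -31.3, 26.5], [18.0, -37.4, 24.3], [30.0, -34.0, 21.2], [42.0, -30.7, 19.9], [54.0, -30.5, 19.5], [66.0, -37.3, 22.1], [78.0, -42.0, 24.3], [90.0, -43.5, 26.0], [102.0, -46.4, 32.1], [114.0, -38.3, 26.5], [126.0, -23.3, 25.4]]
```

Request:
play_rows:
  plan:
    - {"jaw": 75,"dp": [-0.025,-0.055,0.1],"rotation": [0.03,0.09,-0.085]}
    - {"jaw": 75,"dp": [-0.025,-0.055,0.1],"rotation": [0.03,0.09,-0.085]}
    - {"jaw": 75,"dp": [0,0,0],"rotation": [0,0,0]}
    - {"jaw": 75,"dp": [0,0,0],"rotation": [0,0,0]}
    - {"jaw": 75,"dp": [0,0,0],"rotation": [0,0,0]}

```text
time: 3.8
tool_pos: [0.6437, -0.1146, 0.1529]
tool_rot: [-0.008, 0.956, 0.027, 0.293]
ft_force: [0.4, -0.5, 0.0]
width: 0.075
gripper_force: 0.0
```

```bash
python3 - <<'E'
from h import *
from station import r
go(r.observe(),boardtcp(.07,-.1043,.006),lean(RY))
E
```

```text
pos [ 0.6437 -0.1146  0.1529] t 3.8 target [ 0.6831 -0.1082  0.0801]
 rot deg(tool) [-0.14  0.9   0.3 ]  in shares of 5: [-0.028  0.181  0.061]
 dp shares cur axes [-0.079 -0.042  0.826]  in target axes [-0.092 -0.044  0.824]
```

```bash
python3 - <<'E'
from station import r
s=r.observe();print(s["joints"].round(3),s["qd"].round(3))
E
```

```text
[ 0.395  0.545 -0.26   2.029 -1.255  0.015 -0.053] [-0.001  0.006  0.002 -0.002 -0.02   0.001  0.021]
```

```bash
cat > kin.py <<'E'
from h import *
from scipy.optimize import least_squares
LO=np.array([-3.12,-.3,-1.34,.26,-1.36,.01,-2.84]);HI=np.array([3.12,2.06,1.32,2.42,4.5,1.98,2.84])
def fk(q,L,sg):
    ax=[2,1,2,1,2,1,2]
    T=R.identity();p=np.array([0,0,L[0]]);add={1:None,2:L[1],4:L[2],6:L[3]}
    for i in range(7):
        v=np.zeros(3);v[ax[i]]=sg[i]*q[i];T=T*R.from_rotvec(v)
        if i==2:p=p+T.apply([0,0,L[1]])
        if i==4:p=p+T.apply([0,0,L[2]])
        if i==6:p=p+T.apply([0,0,L[3]])
    return p,T
E
python3 - <<'E'
from kin import *
from station import r
import itertools
print([a for a in dir(r) if a[0]!='_'])
s=r.observe()
D=[([1.07949714,.6159261,-.01261013,1.42486107,.00811034,1.10340874,-.04040635],[.2910,-.58034,.21749],[-1.236e-3,.97311,.23034,-3e-4]),
([1.52,.52,-.2,1.55,-.59,1.04,.12],[.266,-.5849,.2933],[-.006,.954,.02,.3]),
(s["joints"],s["tool_pos"],s["tool_rot"])]
best=[]
for sg in itertools.product([1,-1],repeat=4):
    g=[sg[0],1,sg[1],1,sg[2],1,sg[3]]
    def f(x):
        o=[]
        for q,p,w in D:
            P,T=fk(q,x[:4],g);T=R.from_euler('z',x[4])*T*R.from_euler('z',x[5]);P=R.from_euler('z',x[4]).apply(P)
            w=np.array(w);o+=list(P-p)+list((R.from_quat(w[[1,2,3,0]]).inv()*T).as_rotvec()*.3)
        return o
    for y in (0,1.57,3.14,-1.57):
        l=least_squares(f,[.3,.4,.4,.2,0,y]);best.append((l.cost,g,l.x.round(4).tolist(),np.round(l.fun,3).tolist()))
best.sort(key=lambda b:b[0])
for b in best[:3]:print(b)
E
```

```text
['PlanningError', 'hold_point_z', 'observe', 'sign_off']
(np.float64(5.079281402995454e-05), [-1, 1, -1, 1, -1, 1, -1], [0.2378, 0.5576, 0.365, 0.3125, -0.0275, 1.5476], [0.002, 0.004, -0.002, 0.0, 0.0, 0.001, -0.0, -0.003, 0.001, -0.006, 0.0, -0.001, -0.0, 0.001, 0.001, -0.005, -0.0, -0.0])
(np.float64(5.079281402995457e-05), [-1, 1, -1, 1, -1, 1, -1], [0.2378, 0.5576, 0.365, 0.3125, -0.0275, 1.5476], [0.002, 0.004, -0.002, 0.0, 0.0, 0.001, -0.0, -0.003, 0.001, -0.006, 0.0, -0.001, -0.0, 0.001, 0.001, -0.005, -0.0, -0.0])
(np.float64(5.079281402995466e-05), [-1, 1, -1, 1, -1, 1, -1], [0.2378, 0.5576, 0.365, 0.3125, -0.0275, 1.5476], [0.002, 0.004, -0.002, 0.0, 0.0, 0.001, -0.0, -0.003, 0.001, -0.006, 0.0, -0.001, -0.0, 0.001, 0.001, -0.005, -0.0, -0.0])
```

```bash
cat >> kin.py <<'E'
LL=[.2378,.5576,.365,.3125];SG=[-1,1,-1,1,-1,1,-1];Y0,Y1=-.0275,1.5476
def FK(q):
    P,T=fk(q,LL,SG);Z=R.from_euler('z',Y0);return Z.apply(P),Z*T*R.from_euler('z',Y1)
def ik(p,Rt,seed,w=.02):
    f=lambda q:np.r_[(FK(q)[0]-p)*10,(FK(q)[1].inv()*Rt).as_rotvec()*5,w*(q-seed)]
    l=least_squares(f,np.clip(seed,LO+.001,HI-.001),bounds=(LO,HI));q=l.x
    P,T=FK(q);return q,np.linalg.norm(P-p)*1e3,np.degrees(np.linalg.norm((T.inv()*Rt).as_rotvec()))
E
python3 - <<'E'
from kin import *
from station import r
half=R.from_euler('z',np.pi)
for nm,p in dict(graspL=boardtcp(.07,-.1043,.006),hovL=boardtcp(.07,-.1043,.09),far=boardtcp(.07,-.1043,.2)).items():
  seen=[]
  for H in (0,1):
    Rt=lean(RY)*(half if H else R.identity())
    for j3 in (-.8,-.4,0,.4,.8):
      for j5 in (-.8,.5,1.57,2.6,3.5):
        for j7 in (-2,-.7,.7,2):
          q,e,a=ik(p,Rt,np.array([.2-j3,.5,j3,2,j5,.3,j7]))
          if e<2 and a<.6 and not any(np.abs(q-x).max()<.25 for x in seen):seen.append(q);print(nm,H,q.round(2),round(e,1),round(a,2))
E
```

```text
graspL 0 [ 0.55  0.76 -0.55  1.99  2.21  0.24  2.84] 0.0 0.0
graspL 0 [ 0.4   0.72 -0.32  1.99  2.87  0.14  2.13] 0.0 0.0
graspL 0 [ 0.34  0.71 -0.21  1.99  3.35  0.14  1.63] 0.0 0.0
graspL 0 [0.15 0.7  0.08 1.99 4.11 0.25 0.8 ] 0.0 0.01
graspL 0 [ 0.27  0.7  -0.11  1.99  3.72  0.16  1.24] 0.0 0.0
graspL 0 [ 0.88  1.14 -1.34  1.99  1.88  0.9  -2.84] 0.1 0.01
graspL 0 [ 0.48  0.74 -0.44  1.99  2.44  0.18  2.59] 0.0 0.0
graspL 0 [-0.08  0.74  0.44  1.99  4.34  0.46  0.49] 0.0 0.0
graspL 0 [-0.27  0.84  0.79  1.99  4.4   0.71  0.33] 0.0 0.0
graspL 1 [ 0.8   0.96 -1.06  1.99  1.89  0.62  0.17] 0.1 0.01
graspL 1 [ 0.44  0.73 -0.38  1.99  2.65  0.16 -0.78] 0.0 0.0
graspL 1 [ 0.61  0.8  -0.68  1.99  2.06  0.32 -0.12] 0.0 0.0
graspL 1 [ 0.37  0.71 -0.26  1.99  3.14  0.14 -1.29] 0.0 0.0
graspL 1 [ 0.31  0.7  -0.17  1.99  3.54  0.15 -1.71] 0.0 0.0
graspL 1 [ 0.52  0.75 -0.5   1.99  2.3   0.21 -0.4 ] 0.0 0.0
graspL 1 [ 0.25  0.7  -0.08  1.99  3.81  0.18 -2.01] 0.0 0.0
graspL 1 [ 0.16  0.7   0.06  1.99  4.08  0.24 -2.3 ] 0.0 0.01
hovL 0 [ 0.53  0.57 -0.44  2.07  2.16  0.08  2.84] 0.0 0.0
hovL 0 
[... 1105 characters left out ...]
0
far 0 [ 0.11  0.32  0.22  2.11 -1.12  0.31 -0.21] 0.1 0.01
far 0 [ 0.74  0.36 -0.63  2.11  0.33  0.15 -1.63] 0.0 0.0
far 0 [-0.11  0.34  0.52  2.11 -1.25  0.42 -0.08] 0.0 0.0
far 0 [-0.33  0.41  0.84  2.11 -1.35  0.57  0.  ] 0.0 0.0
far 1 [ 0.72  0.36 -0.6   2.11  0.24  0.15  1.61] 0.0 0.0
far 1 [ 0.58  0.33 -0.4   2.11 -0.34  0.15  2.18] 0.0 0.0
far 1 [ 1.04  0.52 -1.14  2.11  1.21  0.38  0.66] 0.0 0.0
far 1 [ 0.88  0.41 -0.85  2.11  0.85  0.21  1.01] 0.0 0.0
far 1 [ 0.48  0.32 -0.27  2.11 -0.63  0.17  2.46] 0.0 0.0
far 1 [ 0.79  0.37 -0.7   2.11  0.52  0.16  1.33] 0.0 0.0
far 1 [ 0.64  0.34 -0.49  2.11 -0.09  0.14  1.93] 0.0 0.01
far 1 [ 0.29  0.31 -0.02  2.11 -0.94  0.24  2.77] 0.0 0.01
```

```bash
cat >> kin.py <<'E'
def jac(q):
    p,T=FK(q);J=np.zeros((6,7));e=1e-5
    for i in range(7):
        d=q.copy();d[i]+=e;P2,T2=FK(d);J[:3,i]=(P2-p)/e;J[3:,i]=(T2*T.inv()).as_rotvec()/e
    return J
def track(q,p,Rt,lam=.01,n=6):
    for _ in range(n):
        P,T=FK(q);e=np.r_[p-P,(Rt*T.inv()).as_rotvec()]
        J=jac(q);dq=J.T@np.linalg.solve(J@J.T+lam**2*np.eye(6),e)
        q=np.clip(q+np.clip(dq,-.2,.2),LO,HI)
    return q
def sim(q,rows):
    P,T=FK(q)
    for dp,rv in rows:
        P=P+T.apply(np.array(dp)*.1);T=T*R.from_rotvec(np.radians(np.array(rv)*5));q=track(q,P,T)
        A,B=FK(q)
    return q,np.linalg.norm(A-P)*1e3,np.degrees((B.inv()*T).magnitude())
E
python3 - <<'E'
from kin import *
from station import r
q0=np.array([1.07949714,.6159261,-.01261013,1.42486107,.00811034,1.10340874,-.04040635])
q,*e=sim(q0,[([0,0,-.1],[-.185,.863,.575])]*8);print("after rot",q.round(2),e,"real 1.52 .52 -.2 1.55 -.59 1.04 .12")
q,*e=sim(q,[([.17,-.36,.144],[0,0,0])]*14);print("w1",q.round(2),e,"real .24 .22 -.13 2.15 -.43 .19 -.98")
q,*e=sim(q,[([-.006,.105,.28],[-.018,0,.034])]*5);print("hov",q.round(2),e,"real 0.395  0.545 -0.26   2.029 -1.255  0.015 -0.053")
q=r.observe()["joints"]
q,*e=sim(q,[([-.05,0,-.4],[0,-.1,0])]*4);print("back",q.round(2),e)
for k in (.0,.2):
    z=FK(q)[1].inv().apply(0) if 0 else None
    for sgn in (1,-1):
        # forearm axis in tool frame: j5 rotation axis
        J=jac(q);ax=FK(q)[1].inv().apply(J[3:,4])
        for deg in (120,150,180):
            n=deg//5;qq,*e=sim(q,[([0,0,0],sgn*ax)]*n);print(sgn,deg,ax.round(3),qq.round(2),np.round(e,2))
    break
E
```

```text
after rot [ 1.51  0.52 -0.2   1.56 -0.59  1.05  0.11] [np.float64(2.989366980140908e-13), np.float64(1.475277923710779e-14)] real 1.52 .52 -.2 1.55 -.59 1.04 .12
w1 [ 0.26  0.24 -0.13  2.13 -0.48  0.2  -0.93] [np.float64(1.764702253334267e-10), np.float64(7.2659428295047845e-12)] real .24 .22 -.13 2.15 -.43 .19 -.98
hov [ 0.45  0.56 -0.35  2.06 -0.52  0.01 -0.8 ] [np.float64(20.723391490126435), np.float64(3.803580861753537)] real 0.395  0.545 -0.26   2.029 -1.255  0.015 -0.053
back [-0.05  0.23  0.42  2.08 -0.77  0.43 -0.54] [np.float64(8.590440891813469e-11), np.float64(2.687855953493094e-12)]
1 120 [-0.206 -0.362 -0.909] [-0.92  0.53  1.02  2.11  0.89  0.4  -0.58] [0. 0.]
1 150 [-0.206 -0.362 -0.909] [-1.    1.22  0.95  2.42  1.99  0.41 -1.41] [189.78  30.97]
1 180 [-0.206 -0.362 -0.909] [-0.92  0.65  1.03  2.42  2.53  0.63 -1.34] [16.96  1.53]
-1 120 [-0.206 -0.362 -0.909] [ 3.12  2.06 -1.34  2.42 -1.36  0.01 -0.3 ] [642.68  44.95]
-1 150 [-0.206 -0.362 -0.909] [ 3.12  2.06 -1.34  2.42 -1.36  0.01 -0.74] [642.68  39.14]
-1 180 [-0.206 -0.362 -0.909] [ 3.12  2.06 -1.34  2.42 -1.36  0.01 -1.26] [642.68  43.64]
```

Request:
play_rows:
  plan:
    - {"jaw": 75,"dp": [0,0,-0.3],"rotation": [0,0,0]}
    - {"jaw": 75,"dp": [0,0,-0.3],"rotation": [0,0,0]}
    - {"jaw": 75,"dp": [0,0,-0.3],"rotation": [0,0,0]}
    - {"jaw": 75,"dp": [0,0,-0.3],"rotation": [0,0,0]}
    - {"jaw": 75,"dp": [0,0,0],"rotation": [0,0,0]}

```text
time: 4.3
tool_pos: [0.5764, -0.1193, 0.2553]
tool_rot: [-0.007, 0.955, 0.026, 0.295]
ft_force: [0.6, 0.1, -0.1]
width: 0.0749
gripper_force: 0.0
```

```bash
cat >> kin.py <<'E'
def twist(st_or_q,p,Rt,n,sgn=0):
    """constant tool-frame rows: rotation vec const; dp per-row constant found so that the end hits p"""
    P,T=FK(st_or_q);rv=(T.inv()*Rt).as_rotvec()
    a=np.linalg.norm(rv)
    if sgn and np.sign(rv[2])!=sgn: rv=rv/a*(a-2*np.pi)
    st=R.from_rotvec(rv/n);M=np.zeros((3,3));X=T
    for _ in range(n): M+=X.as_matrix();X=X*st
    dp=np.linalg.solve(M,p-P)
    return dp*10,np.degrees(rv/n)/5
E
python3 - <<'E'
from kin import *
from station import r
st=r.observe();q=st["joints"];print(q.round(3),st["tool_pos"]);print(FK(q)[0].round(4))
half=R.from_euler('z',np.pi)
for sgn in (1,-1):
  for hh in (.09,.13,.18):
    for n in (42,):
      dp,rv=twist(q,boardtcp(.07,-.1043,hh),lean(RY)*half,n,sgn)
      qq,*e=sim(q,[(dp,rv)]*n)
      q3,*e3=sim(qq,[([0,0,(hh-.006)/12*10],[0,0,0])]*12)
      print(sgn,hh,dp.round(3),rv.round(3),qq.round(2),np.round(e,1),"| grasp",q3.round(2),np.round(e3,1))
E
```

```text
[ 0.04   0.293  0.285  2.083 -0.953  0.333 -0.381] [ 0.57635553 -0.11926956  0.25526675]
[ 0.5711 -0.1122  0.2542]
1 0.09 [0.    0.003 0.029] [ 0.005 -0.007  0.859] [ 0.84  0.66 -0.93  2.1  -1.36  0.01 -2.84] [117.3  23.3] | grasp [ 0.93  1.02 -1.34  2.07 -1.36  0.01 -2.68] [148.1  27.6]
1 0.13 [0.    0.003 0.02 ] [ 0.005 -0.007  0.859] [ 0.3   0.45 -0.07  2.09 -1.36  0.15 -2.84] [ 5.8 15. ] | grasp [ 0.9   0.88 -1.11  2.05 -1.36  0.01 -2.59] [185.9  34.1]
1 0.18 [0.    0.003 0.008] [ 0.005 -0.007  0.859] [-0.35  0.48  0.91  2.11 -1.36  0.64 -2.84] [16.6 16.9] | grasp [ 0.82  0.84 -0.96  2.05 -1.36  0.01 -2.61] [155.   28.5]
-1 0.09 [-0.    -0.003  0.029] [-0.005  0.007 -0.856] [ 0.44  0.55 -0.31  2.07  0.18  0.01  1.66] [17.   3.1] | grasp [ 0.34  0.71 -0.22  2.01  0.19  0.01  1.65] [32.9  6. ]
-1 0.13 [-0.    -0.003  0.02 ] [-0.005  0.007 -0.856] [ 0.51  0.48 -0.38  2.09  0.16  0.02  1.68] [0. 0.] | grasp [ 0.35  0.7  -0.23  2.    0.17  0.01  1.67] [45.3  8.3]
-1 0.18 [-0.001 -0.003  0.008] [-0.005  0.007 -0.856] [ 0.62  0.38 -0.49  2.11  0.1   0.1   1.75] [0. 0.] | grasp [ 0.35  0.7  -0.24  2.    0.11  0.01  1.73] [45.   8.3]
```

```bash
cat > plan1.py <<'E'
from kin import *
from station import r
q=r.observe()["joints"];half=R.from_euler('z',np.pi);Rt=lean(RY)*half
for qm5,hh,nseg in ((0,.13,2),(0,.15,3),(0,.17,3)):
  for seed in ([.84,.73,-.99,2.07,1.72,.45,.23],[.7,.6,-.75,2.07,1.7,.3,.1]):
    qB,e,a=ik(boardtcp(.07,-.1043,hh),Rt,np.array(seed))
    cur=q.copy();segs=[]
    for s in range(1,nseg+1):
        qt=q+(qB-q)*s/nseg; P,T=FK(qt)
        ang=np.degrees((FK(cur)[1].inv()*T).magnitude());n=int(max(np.ceil(ang/4.7),np.ceil(np.linalg.norm(P-FK(cur)[0])/.04)))
        dp,rv=twist(cur,P,T,n);dp=dp.round(3);rv=rv.round(3)
        cur,e1,a1=sim(cur,[(dp,rv)]*n);segs.append((n,dp.tolist(),rv.tolist(),round(e1,1),round(a1,1),cur.round(2).tolist(),FK(cur)[0].round(3).tolist()))
    q3,*e3=sim(cur,[([0,0,(hh-.006)/12*10],[0,0,0])]*12)
    print("==",hh,qB.round(2),"grasp",q3.round(2),np.round(e3,1))
    for g in segs:print("  ",g)
E
python3 plan1.py
```

```text
== 0.13 [ 0.9   0.66 -1.04  2.09  1.57  0.42  0.35] grasp [ 0.32  0.7  -0.19  2.    0.33  0.01  1.5 ] [47.9  8.8]
   (21, [-0.034, -0.041, 0.041], [0.161, -0.139, -0.875], np.float64(0.0), np.float64(0.0), [0.14, 0.46, 0.1, 2.09, -0.32, 0.38, 0.61], [0.517, -0.101, 0.135])
   (19, [-0.049, 0.038, -0.001], [-0.165, -0.174, -0.904], np.float64(0.0), np.float64(0.0), [0.51, 0.48, -0.38, 2.09, 0.32, 0.01, 1.52], [0.612, -0.111, 0.181])
== 0.13 [ 0.78  0.57 -0.81  2.09  1.53  0.25  0.35] grasp [ 0.32  0.7  -0.18  2.    0.36  0.01  1.47] [47.9  8.8]
   (20, [-0.034, -0.023, 0.034], [0.091, -0.134, -0.908], np.float64(0.0), np.float64(0.0), [0.14, 0.42, 0.12, 2.08, -0.32, 0.3, 0.59], [0.538, -0.126, 0.161])
   (20, [-0.024, 0.035, 0.008], [-0.145, -0.089, -0.879], np.float64(0.0), np.float64(0.0), [0.51, 0.48, -0.38, 2.09, 0.35, 0.01, 1.5], [0.612, -0.112, 0.181])
== 0.15 [ 0.95  0.63 -1.1   2.1   1.49  0.44  0.42] grasp [ 0.33  0.7  -0.2   1.99  0.28  0.01  1.55] [46.2  8.5]
   (14, [-0.047, -0.046, 0.043], [0.169, -0.189, -0.873], np.float64(0.0), np.float64(0.0), [0.09, 0.41, 0.17, 2.09,
[... 1438 characters left out ...]
, -0.866], np.float64(0.0), np.float64(0.0), [0.61, 0.4, -0.48, 2.1, 0.2, 0.09, 1.64], [0.589, -0.113, 0.215])
== 0.17 [ 0.94  0.55 -1.03  2.1   1.35  0.35  0.54] grasp [ 0.34  0.7  -0.21  2.    0.23  0.01  1.6 ] [46.2  8.5]
   (14, [-0.042, -0.035, 0.033], [0.128, -0.16, -0.864], np.float64(0.0), np.float64(0.0), [0.11, 0.38, 0.16, 2.09, -0.53, 0.39, 0.27], [0.529, -0.099, 0.18])
   (13, [-0.009, -0.002, 0.014], [0.005, -0.028, -0.933], np.float64(0.0), np.float64(0.0), [0.3, 0.41, -0.1, 2.1, -0.18, 0.29, 0.99], [0.534, -0.11, 0.162])
   (13, [-0.053, 0.026, -0.016], [-0.123, -0.198, -0.89], np.float64(0.0), np.float64(0.0), [0.61, 0.4, -0.49, 2.1, 0.22, 0.08, 1.63], [0.589, -0.113, 0.214])
```

```bash
cat > plan2.py <<'E'
from kin import *
from station import r
half=R.from_euler('z',np.pi);Rt=lean(RY)*half
def run(dA,retract,degB,ex,show=False):
    q=r.observe()["joints"];out=[]
    n=max(1,int(np.ceil(max(dA/4.7,retract/.03))))
    A=([0,0,round(-retract*10/n,3)],[0,round(-dA/n/5,3),0]);q,*e=sim(q,[A]*n);out.append((n,A,e,q,FK(q)[0]))
    # B: rotate j5 only, wrist fixed
    qt=q.copy();qt[4]+=np.radians(degB);nB=int(np.ceil(degB/4.9));one=q.copy();one[4]+=np.radians(degB)/nB
    P0,T0=FK(q);P1,T1=FK(one);rv=(T0.inv()*T1).as_rotvec();dp=T0.inv().apply(P1-P0)
    B=((dp*10).round(3).tolist(),(np.degrees(rv)/5).round(3).tolist());q,*e=sim(q,[B]*nB);out.append((nB,B,e,q,FK(q)[0]))
    for h,x in ((.12,ex),(.05,ex*.4),(.006,0)):
        p=boardtcp(.07,-.1043,h);T=Rt*R.from_euler('y',-x,degrees=True)   # extra lean (half-turned)
        ang=np.degrees((FK(q)[1].inv()*T).magnitude());d=np.linalg.norm(p-FK(q)[0])
        m=int(np.ceil(max(ang/4.7,d/.04,1)));dp,rv=twist(q,p,T,m);q,*e=sim(q,[(dp,rv)]*m);out.append((m,(dp.round(3).tolist(),rv.round(3).tolist()),e,q,FK(q)[0]))
    return out
if __name__=="__main__":
  for dA in (15,25):
    for degB in (150,175,200):
      for ex in (10,15):
        o=run(dA,.06,degB,ex);print("==",dA,degB,ex)
        for n,A,e,q,p in o:print("  ",n,A,np.round(e,1),q.round(2),p.round(3))
E
python3 plan2.py
```

```text
== 15 150 10
   4 ([0, 0, -0.15], [0, -0.75, 0]) [0. 0.] [-0.28  0.29  0.67  1.84 -0.42  0.8  -0.92] [ 0.542 -0.113  0.307]
   31 ([-0.113, 0.151, -0.006], [-0.541, -0.431, -0.677]) [0. 0.] [-0.6   0.45  1.22  1.83  2.3   0.56 -1.21] [ 0.606 -0.373  0.645]
   17 ([0.28, 0.194, 0.009], [-0.701, 0.553, -0.22]) [0. 0.] [ 0.33  0.5  -0.08  2.22  3.72  0.39 -1.87] [ 0.618 -0.111  0.173]
   2 ([0.052, -0.0, 0.346], [-0.0, 0.6, -0.0]) [0. 0.] [ 0.28  0.62 -0.09  2.09  3.71  0.27 -1.88] [ 0.658 -0.109  0.116]
   2 ([0.012, -0.0, 0.22], [-0.0, 0.4, 0.0]) [0. 0.] [ 0.27  0.7  -0.12  1.99  3.71  0.16 -1.9 ] [ 0.683 -0.108  0.08 ]
== 15 150 15
   4 ([0, 0, -0.15], [0, -0.75, 0]) [0. 0.] [-0.28  0.29  0.67  1.84 -0.42  0.8  -0.92] [ 0.542 -0.113  0.307]
   31 ([-0.113, 0.151, -0.006], [-0.541, -0.431, -0.677]) [0. 0.] [-0.6   0.45  1.22  1.83  2.3   0.56 -1.21] [ 0.606 -0.373  0.645]
   17 ([0.28, 0.19, -0.002], [-0.706, 0.501, -0.188]) [0. 0.] [ 0.22  0.53  0.1   2.29  3.74  0.6  -1.89] [ 0.618 -0.111  0.173]
   2 ([0.077, 0.0, 0.342], [0.0, 0.9, -0.0]) [0. 0.] [ 0.21  0.63  0.03  2.12  3.79  0.
[... 5728 characters left out ...]
 0.] [-0.01  0.72  0.33  1.99  4.3   0.39 -2.58] [ 0.683 -0.108  0.08 ]
== 25 200 15
   6 ([0, 0, -0.1], [0, -0.833, 0]) [0. 0.] [-0.29  0.38  0.71  1.67 -0.35  1.04 -1.  ] [ 0.547 -0.112  0.309]
   41 ([-0.123, 0.193, -0.008], [-0.697, -0.468, -0.497]) [0. 0.] [-0.55  0.57  1.25  1.67  3.15  1.04 -1.39] [ 0.747 -0.169  0.796]
   20 ([0.292, 0.189, -0.062], [-0.489, 0.616, 0.424]) [0. 0.] [-0.1   0.59  0.58  2.29  3.99  0.78 -2.21] [ 0.618 -0.111  0.173]
   2 ([0.077, -0.0, 0.342], [-0.0, 0.9, 0.0]) [0. 0.] [-0.08  0.68  0.48  2.12  4.13  0.58 -2.41] [ 0.658 -0.109  0.116]
   2 ([0.017, -0.0, 0.219], [-0.0, 0.6, 0.0]) [0. 0.] [-0.03  0.73  0.37  1.99  4.31  0.42 -2.61] [ 0.683 -0.108  0.08 ]
```

Request:
play_rows:
  plan:
    - {"jaw": 75,"dp": [0,0,-0.15],"rotation": [0,-0.75,0]}
    - {"jaw": 75,"dp": [0,0,-0.15],"rotation": [0,-0.75,0]}
    - {"jaw": 75,"dp": [0,0,-0.15],"rotation": [0,-0.75,0]}
    - {"jaw": 75,"dp": [0,0,-0.15],"rotation": [0,-0.75,0]}
    - {"jaw": 75,"dp": [-0.113,0.151,-0.006],"rotation": [-0.541,-0.431,-0.677]}
    - {"jaw": 75,"dp": [-0.113,0.151,-0.006],"rotation": [-0.541,-0.431,-0.677]}
    - {"jaw": 75,"dp": [-0.113,0.151,-0.006],"rotation": [-0.541,-0.431,-0.677]}
    - {"jaw": 75,"dp": [-0.113,0.151,-0.006],"rotation": [-0.541,-0.431,-0.677]}
    - {"jaw": 75,"dp": [-0.113,0.151,-0.006],"rotation": [-0.541,-0.431,-0.677]}
    - {"jaw": 75,"dp": [-0.113,0.151,-0.006],"rotation": [-0.541,-0.431,-0.677]}
    - {"jaw": 75,"dp": [-0.113,0.151,-0.006],"rotation": [-0.541,-0.431,-0.677]}
    - {"jaw": 75,"dp": [-0.113,0.151,-0.006],"rotation": [-0.541,-0.431,-0.677]}
    - {"jaw": 75,"dp": [-0.113,0.151,-0.006],"rotation": [-0.541,-0.431,-0.677]}
    - {"jaw": 75,"dp": [-0.113,0.151,-0.006],"rotation": [-0.541,-0.431,-0.677]}
    - {"jaw": 75,"dp": [-0.113,0.151,-0.006],"rotation": [-0.541,-0.431,-0.677]}
    - {"jaw": 75,"dp": [-0.113,0.151,-0.006],"rotation": [-0.541,-0.431,-0.677]}
    - {"jaw": 75,"dp": [-0.113,0.151,-0.006],"rotation": [-0.541,-0.431,-0.677]}
    - {"jaw": 75,"dp": [-0.113,0.151,-0.006],"rotation": [-0.541,-0.431,-0.677]}

```text
time: 6.1
tool_pos: [0.4791, -0.3462, 0.3806]
tool_rot: [0.375, 0.849, 0.358, -0.098]
ft_force: [0.6, 0.7, -0.6]
width: 0.075
gripper_force: 0.0
```

```bash
python3 - <<'E'
from kin import *
from station import r
s=r.observe();q=s["joints"];print(q.round(2),s["tool_pos"])
qq,*e=sim(q,[([-.113,.151,-.006],[-.541,-.431,-.677])]*17);print(qq.round(2),e,FK(qq)[0])
E
```

```text
[-0.48  0.36  0.97  1.85  0.58  0.71 -0.76] [ 0.47907533 -0.34619723  0.38056967]
[-0.6   0.46  1.21  1.85  2.3   0.56 -1.21] [np.float64(2.5072365940373354e-12), np.float64(9.568131956662408e-14)] [ 0.60707636 -0.36951077  0.62873326]
```

```bash
cat > plan3.py <<'E'
from kin import *
from station import r
half=R.from_euler('z',np.pi);Rt=lean(RY)*half
def chain(q,wps,vmax=.04):
    out=[]
    for p,T in wps:
        ang=np.degrees((FK(q)[1].inv()*T).magnitude());d=np.linalg.norm(p-FK(q)[0])
        m=int(np.ceil(max(ang/4.8,d/vmax,1)));dp,rv=twist(q,p,T,m)
        path=[]
        for _ in range(m): q,e,a=sim(q,[(dp,rv)]);path.append(FK(q)[0])
        out.append((m,dp.round(3).tolist(),rv.round(3).tolist(),round(e,1),round(a,1),q.round(2).tolist(),FK(q)[0].round(3).tolist(),"mid",path[m//2].round(3).tolist()))
    return q,out
E
python3 - <<'E'
from plan3 import *
q0=r.observe()["joints"]
for m in (4,8,12):
    q,*e=sim(q0,[([-.113,.151,-.006],[-.541,-.431,-.677])]*m)
    W=[(boardtcp(.07,-.1043,h),Rt*R.from_euler('y',-x,degrees=True)) for h,x in ((.2,12),(.1,10),(.006,0))]
    q3,o=chain(q,W);print("==",m,q.round(2))
    for x in o:print("  ",*x)
E
```

```text
== 4 [-0.54  0.41  1.09  1.85  0.87  0.62 -0.73]
   24 [0.136, 0.089, -0.002] [-0.54, 0.285, -0.701] 0.0 0.0 [-0.3, 0.79, 0.43, 2.32, 2.95, 0.49, -1.42] [0.568, -0.112, 0.042] mid [0.616, -0.205, 0.181]
   6 [-0.197, -0.035, -0.087] [-0.726, -0.434, 0.253] 0.0 0.0 [0.39, 0.55, -0.18, 2.21, 3.54, 0.39, -1.68] [0.629, -0.111, 0.157] mid [0.612, -0.108, 0.117]
   3 [0.036, -0.0, 0.312] [-0.0, 0.667, 0.0] 0.0 0.0 [0.31, 0.7, -0.17, 1.99, 3.52, 0.15, -1.7] [0.683, -0.108, 0.08] mid [0.667, -0.109, 0.107]
== 8 [-0.61  0.47  1.25  1.85  1.18  0.48 -0.77]
   21 [0.173, 0.115, -0.01] [-0.615, 0.364, -0.605] 0.0 0.0 [0.58, 0.34, -0.35, 2.28, 3.74, 0.28, -1.86] [0.572, -0.112, 0.238] mid [0.626, -0.257, 0.369]
   3 [0.064, -0.008, 0.323] [0.015, 0.129, 0.005] 0.0 0.0 [0.37, 0.55, -0.15, 2.21, 3.58, 0.39, -1.72] [0.629, -0.111, 0.157] mid [0.611, -0.111, 0.184]
   3 [0.036, -0.0, 0.312] [-0.0, 0.667, -0.0] 0.0 0.0 [0.3, 0.7, -0.16, 1.99, 3.57, 0.15, -1.74] [0.683, -0.108, 0.08] mid [0.667, -0.109, 0.107]
== 12 [-0.63  0.51  1.32  1.85  1.7   0.41 -1.02]
   19 [0.205, 0.138, -0.018] [-0.664, 0.434, -0.452] 0.0 0.0 [0.53, 0.34, -0.28, 2.28, 3.82, 0.3, -1.94] [0.572, -0.114, 0.239] mid [0.641, -0.259, 0.387]
   3 [0.066, -0.0, 0.327] [-0.0, 0.133, -0.0] 0.0 0.0 [0.33, 0.54, -0.1, 2.21, 3.64, 0.41, -1.79] [0.629, -0.111, 0.157] mid [0.611, -0.112, 0.185]
   3 [0.036, -0.0, 0.312] [-0.0, 0.667, -0.0] 0.0 0.0 [0.29, 0.7, -0.14, 1.99, 3.65, 0.16, -1.83] [0.683, -0.108, 0.08] mid [0.667, -0.109, 0.107]
```

Request:
play_rows:
  plan:
    - {"jaw": 75,"dp": [-0.113,0.151,-0.006],"rotation": [-0.541,-0.431,-0.677]}
    - {"jaw": 75,"dp": [-0.113,0.151,-0.006],"rotation": [-0.541,-0.431,-0.677]}
    - {"jaw": 75,"dp": [-0.113,0.151,-0.006],"rotation": [-0.541,-0.431,-0.677]}
    - {"jaw": 75,"dp": [-0.113,0.151,-0.006],"rotation": [-0.541,-0.431,-0.677]}
    - {"jaw": 75,"dp": [-0.113,0.151,-0.006],"rotation": [-0.541,-0.431,-0.677]}
    - {"jaw": 75,"dp": [-0.113,0.151,-0.006],"rotation": [-0.541,-0.431,-0.677]}
    - {"jaw": 75,"dp": [-0.113,0.151,-0.006],"rotation": [-0.541,-0.431,-0.677]}
    - {"jaw": 75,"dp": [-0.113,0.151,-0.006],"rotation": [-0.541,-0.431,-0.677]}
    - {"jaw": 75,"dp": [-0.113,0.151,-0.006],"rotation": [-0.541,-0.431,-0.677]}
    - {"jaw": 75,"dp": [-0.113,0.151,-0.006],"rotation": [-0.541,-0.431,-0.677]}
    - {"jaw": 75,"dp": [0,0,0],"rotation": [0,0,0]}

```text
time: 7.2
tool_pos: [0.5398, -0.4168, 0.5378]
tool_rot: [0.574, 0.569, 0.524, -0.27]
ft_force: [0.1, -0.4, -0.0]
width: 0.0746
gripper_force: 0.0
```

```bash
python3 - <<'E'
from plan3 import *
q=r.observe()["joints"];print(q.round(2))
W=[(boardtcp(.07,-.1043,h),Rt*R.from_euler('y',-x,degrees=True)) for h,x in ((.22,12),(.1,8),(.006,0))]
q3,o=chain(q,W)
for x in o:print("  ",*x)
E
```

```text
[-0.62  0.49  1.28  1.86  1.43  0.46 -0.89]
   20 [0.18, 0.125, -0.022] [-0.648, 0.397, -0.533] 0.0 0.0 [0.64, 0.3, -0.39, 2.28, 3.87, 0.25, -1.99] [0.561, -0.114, 0.255] mid [0.624, -0.251, 0.377]
   4 [0.055, -0.0, 0.295] [-0.0, 0.2, -0.0] 0.0 0.0 [0.35, 0.54, -0.13, 2.18, 3.65, 0.33, -1.8] [0.629, -0.111, 0.157] mid [0.613, -0.112, 0.182]
   3 [0.029, -0.0, 0.312] [-0.0, 0.533, -0.0] 0.0 0.0 [0.29, 0.7, -0.14, 1.99, 3.64, 0.16, -1.82] [0.683, -0.108, 0.08] mid [0.666, -0.109, 0.107]
```

Request:
play_rows:
  plan:
    - {"jaw": 75,"dp": [0.18,0.125,-0.022],"rotation": [-0.648,0.397,-0.533]}
    - {"jaw": 75,"dp": [0.18,0.125,-0.022],"rotation": [-0.648,0.397,-0.533]}
    - {"jaw": 75,"dp": [0.18,0.125,-0.022],"rotation": [-0.648,0.397,-0.533]}
    - {"jaw": 75,"dp": [0.18,0.125,-0.022],"rotation": [-0.648,0.397,-0.533]}
    - {"jaw": 75,"dp": [0.18,0.125,-0.022],"rotation": [-0.648,0.397,-0.533]}
    - {"jaw": 75,"dp": [0.18,0.125,-0.022],"rotation": [-0.648,0.397,-0.533]}
    - {"jaw": 75,"dp": [0.18,0.125,-0.022],"rotation": [-0.648,0.397,-0.533]}
    - {"jaw": 75,"dp": [0.18,0.125,-0.022],"rotation": [-0.648,0.397,-0.533]}
    - {"jaw": 75,"dp": [0.18,0.125,-0.022],"rotation": [-0.648,0.397,-0.533]}
    - {"jaw": 75,"dp": [0.18,0.125,-0.022],"rotation": [-0.648,0.397,-0.533]}
    - {"jaw": 75,"dp": [0.18,0.125,-0.022],"rotation": [-0.648,0.397,-0.533]}
    - {"jaw": 75,"dp": [0.18,0.125,-0.022],"rotation": [-0.648,0.397,-0.533]}
    - {"jaw": 75,"dp": [0.18,0.125,-0.022],"rotation": [-0.648,0.397,-0.533]}
    - {"jaw": 75,"dp": [0.18,0.125,-0.022],"rotation": [-0.648,0.397,-0.533]}
    - {"jaw": 75,"dp": [0.18,0.125,-0.022],"rotation": [-0.648,0.397,-0.533]}
    - {"jaw": 75,"dp": [0.18,0.125,-0.022],"rotation": [-0.648,0.397,-0.533]}
    - {"jaw": 75,"dp": [0.18,0.125,-0.022],"rotation": [-0.648,0.397,-0.533]}
    - {"jaw": 75,"dp": [0.18,0.125,-0.022],"rotation": [-0.648,0.397,-0.533]}
    - {"jaw": 75,"dp": [0.18,0.125,-0.022],"rotation": [-0.648,0.397,-0.533]}
    - {"jaw": 75,"dp": [0.18,0.125,-0.022],"rotation": [-0.648,0.397,-0.533]}

```text
time: 9.2
tool_pos: [0.5759, -0.126, 0.2699]
tool_rot: [0.409, -0.032, 0.912, 0.017]
ft_force: [-0.5, 0.9, -1.2]
width: 0.0753
gripper_force: 0.0
```

Request:
play_rows:
  plan:
    - {"jaw": 75,"dp": [0,0,0],"rotation": [0,0,0]}
    - {"jaw": 75,"dp": [0,0,0],"rotation": [0,0,0]}

```text
time: 9.4
tool_pos: [0.5769, -0.1278, 0.2707]
tool_rot: [0.41, -0.029, 0.911, 0.016]
ft_force: [0.2, -0.3, 0.5]
width: 0.0748
gripper_force: 0.0
```

```bash
cat >> plan3.py <<'E'
def real(wps,vmax=.04):
    """first segment from the measured pose, then sim"""
    s=r.observe();q=s["joints"];print(q.round(2),s["tool_pos"].round(4),"t",round(s["time"],2))
    off=s["tool_pos"]-FK(q)[0]
    Tm=R.from_quat(np.array(s["tool_rot"])[[1,2,3,0]]);orr=FK(q)[1].inv()*Tm
    q,o=chain(q,[(p-off,T*orr.inv()) for p,T in wps],vmax)
    for x in o:print("  ",*x)
    return q
E
python3 - <<'E'
from plan3 import *
real([(boardtcp(.07,-.1043,h),Rt*R.from_euler('y',-x,degrees=True)) for h,x in ((.1,8),(.006,0))])
E
```

```text
[ 0.7   0.3  -0.44  2.23  3.94  0.23 -2.04] [ 0.5769 -0.1278  0.2707] t 9.4
   4 [0.114, 0.04, 0.292] [0.045, 0.273, 0.017] 0.0 0.0 [0.3, 0.53, -0.08, 2.19, 3.62, 0.34, -1.79] [0.629, -0.11, 0.157] mid [0.617, -0.114, 0.186]
   3 [0.029, 0.007, 0.312] [-0.003, 0.533, -0.011] 0.0 0.0 [0.25, 0.7, -0.09, 2.0, 3.61, 0.17, -1.81] [0.683, -0.108, 0.08] mid [0.666, -0.108, 0.107]
```

Request:
play_rows:
  plan:
    - {"jaw": 75,"dp": [0.114,0.04,0.292],"rotation": [0.045,0.273,0.017]}
    - {"jaw": 75,"dp": [0.114,0.04,0.292],"rotation": [0.045,0.273,0.017]}
    - {"jaw": 75,"dp": [0.114,0.04,0.292],"rotation": [0.045,0.273,0.017]}
    - {"jaw": 75,"dp": [0.114,0.04,0.292],"rotation": [0.045,0.273,0.017]}
    - {"jaw": 75,"dp": [0,0,0],"rotation": [0,0,0]}
    - {"jaw": 75,"dp": [0,0,0],"rotation": [0,0,0]}

```text
time: 10.0
tool_pos: [0.6291, -0.106, 0.1574]
tool_rot: [0.366, -0.027, 0.93, 0.009]
ft_force: [0.2, -0.4, 0.1]
width: 0.0753
gripper_force: 0.0
```

```bash
python3 - <<'E'
from plan3 import *
real([(boardtcp(.07,-.1043,h),Rt*R.from_euler('y',-x,degrees=True)) for h,x in ((.06,4),(.006,0))],.02)
E
```

```text
[ 0.29  0.53 -0.09  2.19  3.6   0.34 -1.78] [ 0.6291 -0.106   0.1574] t 10.0
   3 [0.016, -0.014, 0.133] [0.007, 0.266, 0.021] 0.0 0.0 [0.28, 0.6, -0.1, 2.11, 3.6, 0.25, -1.79] [0.652, -0.108, 0.124] mid [0.644, -0.106, 0.136]
   3 [0.008, 0.003, 0.18] [-0.001, 0.267, -0.005] 0.0 0.0 [0.25, 0.7, -0.1, 2.0, 3.6, 0.17, -1.8] [0.683, -0.106, 0.08] mid [0.673, -0.107, 0.095]
```

Request:
play_rows:
  plan:
    - {"jaw": 75,"dp": [0.016,-0.014,0.133],"rotation": [0.007,0.266,0.021]}
    - {"jaw": 75,"dp": [0.016,-0.014,0.133],"rotation": [0.007,0.266,0.021]}
    - {"jaw": 75,"dp": [0.016,-0.014,0.133],"rotation": [0.007,0.266,0.021]}
    - {"jaw": 75,"dp": [0.008,0.003,0.17],"rotation": [0,0.266,-0.005]}
    - {"jaw": 75,"dp": [0.008,0.003,0.17],"rotation": [0,0.266,-0.005]}
    - {"jaw": 75,"dp": [0.008,0.003,0.17],"rotation": [0,0.266,-0.005]}
    - {"jaw": 75,"dp": [0,0,0],"rotation": [0,0,0]}
    - {"jaw": 75,"dp": [0,0,0],"rotation": [0,0,0]}

```text
time: 10.8
tool_pos: [0.6807, -0.1086, 0.0838]
tool_rot: [0.301, -0.024, 0.953, 0.007]
ft_force: [0.3, 0.0, 0.6]
width: 0.0751
gripper_force: 0.0
```

```bash
python3 - <<'E'
from plan3 import *
s=r.observe();go(s,boardtcp(.07,-.1043,.006),Rt)
from station import viewer
c=viewer.camera("wrist"); cv2.imwrite("pics/w3.png",c["color"][:,:,::-1]); np.savez("w3.npz",**c)
E
```

```text
pos [ 0.6807 -0.1086  0.0838] t 10.8 target [ 0.6831 -0.1082  0.0801]
 rot deg(tool) [-0.08  0.09  0.04]  in shares of 5: [-0.017  0.017  0.008]
 dp shares cur axes [0.001 0.003 0.045]  in target axes [0.001 0.003 0.045]
```

View pics/w3.png

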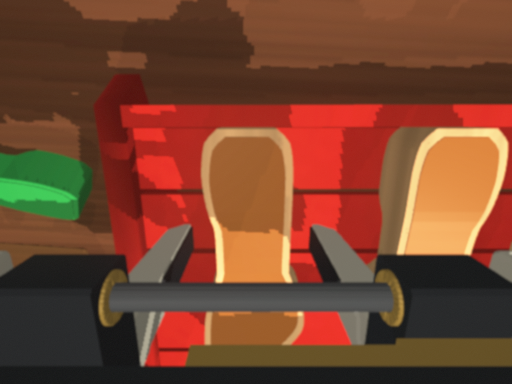

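The wrist view shows the left sole's waist at about (252,265), centred between the fingers, with its heel at the lip at (247,130). I go 3 mm deeper and grip.

Request:
play_rows:
  plan:
    - {"jaw": 75,"dp": [0,0,0.03],"rotation": [0,0,0]}
    - {"jaw": 30,"dp": [0,0,0],"rotation": [0,0,0]}
    - {"jaw": 30,"dp": [0,0,0],"rotation": [0,0,0]}
    - {"jaw": 30,"dp": [0,0,0],"rotation": [0,0,0]}
    - {"jaw": 30,"dp": [0,0,0],"rotation": [0,0,0]}
    - {"jaw": 30,"dp": [0,0,0],"rotation": [0,0,0]}
  newtons: 25

```text
time: 11.45
tool_pos: [0.6825, -0.1076, 0.0797]
tool_rot: [0.3, -0.025, 0.953, 0.007]
ft_force: [-0.2, -0.3, 0.3]
width: 0.0415
gripper_force: 25.0
```

```bash
python3 - <<'E'
from plan3 import *
s=r.observe();print(s["width"],s["gripper_force"],s["ft_force"].round(1));go(s,boardtcp(.07,-.1043,.006),Rt)
# tray fit from top image: outer rim corners (crop px)
c=dict(np.load("top0.npz"))
f=lambda u,v:(165+u/3.8,85+v/3.8)
for n,k in dict(left=[(31,346),(226,328),(243,517),(47,536)],right=[(455,330),(649,350),(630,540),(436,519)]).items():
    P=onplane(c,[f(*x) for x in k],[0,0,.041],[0,0,1])[:,:2]
    ex=(P[0]+P[1]-P[2]-P[3]);ey=P[0]+P[3]-P[1]-P[2]
    print(n,P.mean(0).round(4),"yaw x",np.arctan2(ex[1],ex[0]).round(3),"yaw y",np.arctan2(-ey[0],ey[1]).round(3),np.linalg.norm(ex)/2,np.linalg.norm(ey)/2)
E
```

```text
0.04149954974776087 25.000127255916595 [-0.2 -0.3  0.3]
pos [ 0.6825 -0.1076  0.0797] t 11.45 target [ 0.6831 -0.1082  0.0801]
 rot deg(tool) [-0.01 -0.03  0.08]  in shares of 5: [-0.001 -0.006  0.017]
 dp shares cur axes [-0.007 -0.007  0.   ]  in target axes [-0.007 -0.007  0.   ]
left [0.4364 0.2171] yaw x 0.094 yaw y 0.083 0.19702172393899609 0.201711119082166
right [ 0.4285 -0.2001] yaw x -0.127 yaw y -0.117 0.19704385766187446 0.20012983592883132
```

```bash
cat >> plan3.py <<'E'
TR=dict(left=(np.array([.4364,.2171,0]),.089),right=(np.array([.4285,-.2001,0]),-.119))
def place(side,y,z):
    o,t=TR[side];p=o+R.from_euler('z',t).apply([-.011,y,0]);p[2]=z;return p,down(t)*half
def side(T,phi): return R.from_euler('x',-phi,degrees=True)*T
E
python3 - <<'E'
from plan3 import *
q0=r.observe()["joints"]
best=[]
for phi in (20,30,40):
  for ln in (-1,0,15):
    for vp in ([.50,-.2,.40],[.50,-.05,.40],[.5,-.3,.45]):
      T1=Rt*R.from_euler('y',-8,degrees=True)
      Tv=side(Rt*R.from_euler('y',35-ln,degrees=True),phi)
      W=[(boardtcp(.07,-.1043,.06),Rt*R.from_euler('y',-4,degrees=True)),(boardtcp(.07,-.1043,.2),T1),(np.array(vp),Tv),place('left',-.043,.3),place('left',-.043,.1),place('left',-.043,.013)]
      q,o=chain(q0.copy(),W)
      er=sum(x[3]+x[4] for x in o);best.append((er,sum(x[0] for x in o),phi,ln,vp,o))
best.sort(key=lambda b:(round(b[0]),b[1]))
for b in best[:4]:
    print(b[:5])
    for x in b[5]:print("   ",x[0],*x[1:])
E
```

```text
(np.float64(0.7999999999999999), 47, 40, -1, [0.5, -0.05, 0.4])
    2 [-0.007, -0.009, -0.27] [-0.09, -0.404, 0.015] 0.0 0.0 [0.33, 0.61, -0.14, 2.1, 3.63, 0.24, -1.8] [0.652, -0.11, 0.124] mid [0.652, -0.11, 0.124]
    4 [-0.034, -0.0, -0.348] [-0.0, -0.2, 0.0] 0.0 0.0 [0.67, 0.34, -0.48, 2.22, 3.79, 0.13, -1.92] [0.572, -0.114, 0.239] mid [0.593, -0.113, 0.211]
    13 [-0.001, 0.005, -0.151] [0.589, 0.679, -0.226] 0.0 0.0 [1.66, -0.19, -0.89, 1.98, 1.15, 0.34, 0.23] [0.348, -0.431, 0.573] mid [0.626, 0.017, 0.491]
    20 [0.163, 0.331, -0.014] [-0.472, 0.563, -0.591] 0.7 0.1 [0.44, 0.52, -1.34, 1.79, 0.53, 1.27, 0.61] [0.43, 0.171, 0.299] mid [0.512, -0.133, 0.373]
    5 [0.001, 0.006, 0.398] [-0.006, -0.004, -0.014] 0.0 0.0 [0.23, 0.74, -1.05, 2.08, 0.88, 0.86, 0.31] [0.429, 0.173, 0.1] mid [0.43, 0.172, 0.18]
    3 [-0.0, 0.0, 0.29] [0.0, -0.0, 0.0] 0.0 0.0 [0.12, 0.85, -0.87, 2.15, 1.11, 0.7, 0.12] [0.429, 0.173, 0.013] mid [0.429, 0.173, 0.042]
(np.float64(43.0), 64, 40, 0, [0.5, -0.05, 0.4])
    2 [-0.007, -0.009, -0.27] [-0.09, -0.404, 0.015] 0.0 0.0 [0.33, 0.61, -0.14, 2.1, 
[... 2066 characters left out ...]
.48, 2.22, 3.79, 0.13, -1.92] [0.572, -0.114, 0.239] mid [0.593, -0.113, 0.211]
    11 [-0.001, 0.035, -0.172] [0.348, 0.81, -0.134] 33.7 6.8 [3.12, 0.27, -1.34, 2.07, 3.98, 0.01, -2.18] [-0.194, -0.578, 0.427] mid [0.566, -0.263, 0.454]
    25 [0.051, 0.447, -0.044] [-0.401, 0.36, -0.74] 50.7 6.9 [3.12, 0.65, -1.34, 2.32, 4.46, 0.01, -2.84] [-0.149, -0.483, 0.247] mid [-0.131, -0.516, 0.364]
    27 [0.124, 0.371, 0.088] [-0.104, 0.435, -0.822] 8.9 2.9 [1.44, 0.33, -1.34, 2.11, 4.35, 0.01, -2.84] [0.582, -0.131, 0.392] mid [0.263, -0.45, 0.301]
    13 [0.291, 0.175, 0.228] [0.191, 0.86, -0.344] 26.4 4.8 [0.1, 0.61, -1.07, 2.07, 4.26, 0.01, -2.84] [0.428, 0.473, 0.266] mid [0.582, 0.209, 0.3]
```

```bash
cat > plan4.py <<'E'
from plan3 import *
def unflip(q,nseg,j5t,j6t=None,dj=(0,0,0,0)):
    """waypoints (poses) of the joint path taking j5 to j5t, keeping j5+j7"""
    qB=q.copy();qB[6]+=qB[4]-j5t;qB[4]=j5t;qB[:4]+=dj
    if j6t:qB[5]=j6t
    return [FK(q+(qB-q)*k/nseg) for k in range(1,nseg+1)]
if __name__=="__main__":
  q0=r.observe()["joints"]
  res=[]
  for ex in (25,35):
    for pz in ([.52,-.11,.36],[.48,-.11,.33]):
      W=[(boardtcp(.07,-.1043,.06),Rt*R.from_euler('y',-4,degrees=True)),(boardtcp(.07,-.1043,.2),Rt*R.from_euler('y',-10,degrees=True)),(np.array(pz),Rt*R.from_euler('y',-ex,degrees=True))]
      q1,o1=chain(q0.copy(),W)
      for j6t in (.6,.9):
        for ns in (3,4):
          q2,o2=chain(q1.copy(),unflip(q1,ns,.4,j6t))
          for vz in (.25,.3):
            q3,o3=chain(q2.copy(),[place('left',-.043,vz),place('left',-.043,.1),place('left',-.043,.013)])
            o=o1+o2+o3;res.append((sum(x[3]+x[4] for x in o),sum(x[0] for x in o),ex,pz,j6t,ns,vz,o))
  res.sort(key=lambda b:(round(b[0]),b[1]))
  for b in res[:2]:
    print(b[:7])
    for x in b[7]:print("   ",x[0],*x[1:])
E
python3 plan4.py
```

```text
(np.float64(0.0), 50, 25, [0.52, -0.11, 0.36], 0.6, 3, 0.25)
    2 [-0.007, -0.009, -0.27] [-0.09, -0.404, 0.015] 0.0 0.0 [0.33, 0.61, -0.14, 2.1, 3.63, 0.24, -1.8] [0.652, -0.11, 0.124] mid [0.652, -0.11, 0.124]
    4 [-0.038, -0.0, -0.348] [-0.0, -0.3, 0.0] 0.0 0.0 [0.62, 0.34, -0.4, 2.25, 3.78, 0.21, -1.91] [0.572, -0.114, 0.239] mid [0.593, -0.113, 0.211]
    4 [-0.152, 0.016, -0.293] [-0.0, -0.75, 0.0] 0.0 0.0 [1.02, 0.09, -0.65, 2.36, 4.09, 0.45, -2.2] [0.52, -0.11, 0.36] mid [0.536, -0.111, 0.331]
    7 [-0.019, -0.237, -0.009] [0.872, -0.063, -0.171] 0.0 0.0 [0.71, 0.08, -0.3, 2.36, 2.94, 0.49, -1.07] [0.5, -0.269, 0.399] mid [0.517, -0.204, 0.376]
    8 [0.21, -0.092, -0.008] [0.333, 0.773, -0.183] 0.0 0.0 [0.47, 0.07, -0.04, 2.36, 1.64, 0.48, 0.25] [0.356, -0.334, 0.311] mid [0.418, -0.315, 0.335]
    8 [0.17, 0.182, -0.01] [-0.676, 0.619, -0.22] 0.0 0.0 [0.6, 0.08, -0.19, 2.36, 0.32, 0.58, 1.58] [0.27, -0.189, 0.211] mid [0.309, -0.248, 0.236]
    10 [-0.147, 0.363, -0.072] [-0.239, 0.083, -0.272] 0.0 0.0 [-0.02, 0.33, -0.54, 1.88, 0.2, 0.98, 1.02] [0.429, 0.173, 0.25] mid
[... 1169 characters left out ...]
888, -0.221] 0.0 0.0 [0.51, 0.07, -0.08, 2.36, 1.3, 0.5, 0.6] [0.321, -0.316, 0.28] mid [0.363, -0.323, 0.304]
    7 [0.125, 0.182, -0.008] [-0.673, 0.452, -0.216] 0.0 0.0 [0.63, 0.08, -0.21, 2.36, 0.33, 0.58, 1.58] [0.27, -0.189, 0.211] mid [0.296, -0.246, 0.232]
    10 [-0.147, 0.363, -0.072] [-0.239, 0.083, -0.272] 0.0 0.0 [0.0, 0.33, -0.56, 1.88, 0.21, 0.98, 1.01] [0.429, 0.173, 0.25] mid [0.376, 0.025, 0.227]
    4 [0.0, -0.0, 0.375] [-0.0, -0.0, -0.0] 0.0 0.0 [-0.12, 0.54, -0.44, 2.08, 0.4, 0.59, 0.83] [0.429, 0.173, 0.1] mid [0.429, 0.173, 0.137]
    3 [0.0, -0.0, 0.29] [0.0, 0.0, 0.0] 0.0 0.0 [-0.22, 0.69, -0.29, 2.15, 0.53, 0.37, 0.72] [0.429, 0.173, 0.013] mid [0.429, 0.173, 0.042]
```

Request:
play_rows:
  plan:
    - {"jaw": 30,"dp": [0,0,-0.1],"rotation": [0,0,0]}
    - {"jaw": 30,"dp": [0,0,-0.2],"rotation": [0,0,0]}
    - {"jaw": 30,"dp": [-0.04,0,-0.3],"rotation": [0,-0.5,0]}
    - {"jaw": 30,"dp": [-0.04,0,-0.348],"rotation": [0,-0.5,0]}
    - {"jaw": 30,"dp": [-0.04,0,-0.348],"rotation": [0,-0.5,0]}
    - {"jaw": 30,"dp": [-0.04,0,-0.348],"rotation": [0,-0.5,0]}
    - {"jaw": 30,"dp": [0,0,0],"rotation": [0,0,0]}
    - {"jaw": 30,"dp": [0,0,0],"rotation": [0,0,0]}

```text
time: 12.25
tool_pos: [0.5931, -0.1125, 0.2193]
tool_rot: [0.382, -0.024, 0.924, 0.009]
ft_force: [-0.7, 1.1, -0.5]
width: 0.0419
gripper_force: 25.0
```

```bash
cat > p5.py <<'E'
from plan4 import *
import sys
s=r.observe();print(s["width"],s["gripper_force"])
q1=real([(np.array([.52,-.11,.36]),Rt*R.from_euler('y',-25,degrees=True))])
q2,o2=chain(q1.copy(),unflip(q1,3,.4,.6));q3,o3=chain(q2.copy(),[place('left',-.043,.25),place('left',-.043,.1),place('left',-.043,.013)])
for x in o2+o3:print("   ",*x)
E
python3 p5.py
```

```text
0.04191017070265723 24.99981254339218
[ 0.44  0.38 -0.23  2.24  3.68  0.26 -1.83] [ 0.5931 -0.1125  0.2193] t 12.25
   4 [-0.157, 0.007, -0.365] [0.0, -0.752, 0.019] 0.0 0.0 [0.85, 0.07, -0.48, 2.37, 4.05, 0.45, -2.18] [0.519, -0.108, 0.36] mid [0.541, -0.108, 0.327]
    7 [-0.016, -0.235, -0.009] [0.864, -0.052, -0.17] 0.0 0.0 [0.59, 0.07, -0.19, 2.37, 2.89, 0.49, -1.03] [0.497, -0.265, 0.399] mid [0.514, -0.2, 0.376]
    8 [0.208, -0.092, -0.008] [0.33, 0.765, -0.182] 0.0 0.0 [0.4, 0.07, 0.01, 2.37, 1.63, 0.5, 0.25] [0.353, -0.329, 0.314] mid [0.414, -0.31, 0.337]
    8 [0.171, 0.178, -0.01] [-0.661, 0.623, -0.219] 0.0 0.0 [0.51, 0.07, -0.11, 2.37, 0.35, 0.59, 1.53] [0.267, -0.186, 0.213] mid [0.305, -0.244, 0.238]
    10 [-0.147, 0.362, -0.075] [-0.261, 0.076, -0.287] 0.0 0.0 [-0.06, 0.32, -0.47, 1.88, 0.17, 0.98, 1.05] [0.429, 0.173, 0.25] mid [0.375, 0.026, 0.227]
    4 [-0.0, -0.0, 0.375] [-0.0, -0.0, 0.0] 0.0 0.0 [-0.16, 0.53, -0.36, 2.08, 0.34, 0.58, 0.9] [0.429, 0.173, 0.1] mid [0.429, 0.173, 0.137]
    3 [0.0, -0.0, 0.29] [0.0, 0.0, -0.0] 0.0 0.0 [-0.26, 0.69, -0.23, 2.15, 0.44, 0.35, 0.81] [0.429, 0.173, 0.013] mid [0.429, 0.173, 0.042]
```

Request:
play_rows:
  plan:
    - {"jaw": 30,"dp": [-0.157,0.007,-0.365],"rotation": [0,-0.752,0.019]}
    - {"jaw": 30,"dp": [-0.157,0.007,-0.365],"rotation": [0,-0.752,0.019]}
    - {"jaw": 30,"dp": [-0.157,0.007,-0.365],"rotation": [0,-0.752,0.019]}
    - {"jaw": 30,"dp": [-0.157,0.007,-0.365],"rotation": [0,-0.752,0.019]}
    - {"jaw": 30,"dp": [-0.016,-0.235,-0.009],"rotation": [0.864,-0.052,-0.17]}
    - {"jaw": 30,"dp": [-0.016,-0.235,-0.009],"rotation": [0.864,-0.052,-0.17]}
    - {"jaw": 30,"dp": [-0.016,-0.235,-0.009],"rotation": [0.864,-0.052,-0.17]}
    - {"jaw": 30,"dp": [-0.016,-0.235,-0.009],"rotation": [0.864,-0.052,-0.17]}
    - {"jaw": 30,"dp": [-0.016,-0.235,-0.009],"rotation": [0.864,-0.052,-0.17]}
    - {"jaw": 30,"dp": [-0.016,-0.235,-0.009],"rotation": [0.864,-0.052,-0.17]}
    - {"jaw": 30,"dp": [-0.016,-0.235,-0.009],"rotation": [0.864,-0.052,-0.17]}
    - {"jaw": 30,"dp": [0.208,-0.092,-0.008],"rotation": [0.33,0.765,-0.182]}
    - {"jaw": 30,"dp": [0.208,-0.092,-0.008],"rotation": [0.33,0.765,-0.182]}
    - {"jaw": 30,"dp": [0.208,-0.092,-0.008],"rotation": [0.33,0.765,-0.182]}
    - {"jaw": 30,"dp": [0.208,-0.092,-0.008],"rotation": [0.33,0.765,-0.182]}
    - {"jaw": 30,"dp": [0.208,-0.092,-0.008],"rotation": [0.33,0.765,-0.182]}
    - {"jaw": 30,"dp": [0.208,-0.092,-0.008],"rotation": [0.33,0.765,-0.182]}
    - {"jaw": 30,"dp": [0.208,-0.092,-0.008],"rotation": [0.33,0.765,-0.182]}
    - {"jaw": 30,"dp": [0.208,-0.092,-0.008],"rotation": [0.33,0.765,-0.182]}

```text
time: 14.15
tool_pos: [0.3574, -0.3349, 0.3078]
tool_rot: [0.237, 0.132, 0.903, -0.335]
ft_force: [0.8, -0.4, -0.7]
width: 0.0419
gripper_force: 25.0
```

```bash
cat > p6.py <<'E'
from plan4 import *
s=r.observe();print(s["width"],s["gripper_force"])
print("A direct");q=s["joints"];real([place('left',-.043,.25),place('left',-.043,.1),place('left',-.043,.013)])
print("B");q2,o2=chain(q.copy(),unflip(q,1,.4,.6));q3,o3=chain(q2.copy(),[place('left',-.043,.25),place('left',-.043,.1)])
for x in o2+o3:print("   ",*x)
E
python3 p6.py
```

```text
0.04190947342446447 25.000648498535156
A direct
[0.36 0.07 0.02 2.38 1.58 0.52 0.27] [ 0.3574 -0.3349  0.3078] t 14.15
   13 [-0.015, 0.394, -0.099] [-0.627, 0.397, -0.329] 0.0 0.0 [-0.04, 0.35, -0.57, 1.87, 0.22, 1.01, 0.96] [0.422, 0.189, 0.249] mid [0.416, -0.053, 0.237]
   4 [-0.006, 0.005, 0.375] [0.0, -0.0, -0.0] 0.0 0.0 [-0.16, 0.55, -0.44, 2.07, 0.41, 0.62, 0.79] [0.422, 0.189, 0.099] mid [0.422, 0.189, 0.136]
   3 [-0.004, 0.004, 0.29] [0.0, 0.0, 0.0] 0.0 0.0 [-0.26, 0.7, -0.3, 2.13, 0.53, 0.4, 0.68] [0.422, 0.189, 0.012] mid [0.422, 0.189, 0.041]
B
    8 [0.171, 0.161, -0.009] [-0.598, 0.621, -0.203] 0.0 0.0 [0.46, 0.07, -0.09, 2.38, 0.41, 0.6, 1.44] [0.261, -0.187, 0.212] mid [0.299, -0.241, 0.236]
    10 [-0.149, 0.364, -0.083] [-0.294, 0.052, -0.31] 0.0 0.0 [-0.07, 0.32, -0.46, 1.88, 0.17, 0.98, 1.06] [0.429, 0.173, 0.25] mid [0.373, 0.025, 0.225]
    4 [0.0, -0.0, 0.375] [-0.0, 0.0, 0.0] 0.0 0.0 [-0.17, 0.53, -0.35, 2.08, 0.33, 0.58, 0.91] [0.429, 0.173, 0.1] mid [0.429, 0.173, 0.137]
```

Request:
play_rows:
  plan:
    - {"jaw": 30,"dp": [-0.015,0.394,-0.099],"rotation": [-0.627,0.397,-0.329]}
    - {"jaw": 30,"dp": [-0.015,0.394,-0.099],"rotation": [-0.627,0.397,-0.329]}
    - {"jaw": 30,"dp": [-0.015,0.394,-0.099],"rotation": [-0.627,0.397,-0.329]}
    - {"jaw": 30,"dp": [-0.015,0.394,-0.099],"rotation": [-0.627,0.397,-0.329]}
    - {"jaw": 30,"dp": [-0.015,0.394,-0.099],"rotation": [-0.627,0.397,-0.329]}
    - {"jaw": 30,"dp": [-0.015,0.394,-0.099],"rotation": [-0.627,0.397,-0.329]}
    - {"jaw": 30,"dp": [-0.015,0.394,-0.099],"rotation": [-0.627,0.397,-0.329]}
    - {"jaw": 30,"dp": [-0.015,0.394,-0.099],"rotation": [-0.627,0.397,-0.329]}
    - {"jaw": 30,"dp": [-0.015,0.394,-0.099],"rotation": [-0.627,0.397,-0.329]}
    - {"jaw": 30,"dp": [-0.015,0.394,-0.099],"rotation": [-0.627,0.397,-0.329]}
    - {"jaw": 30,"dp": [-0.015,0.394,-0.099],"rotation": [-0.627,0.397,-0.329]}
    - {"jaw": 30,"dp": [-0.015,0.394,-0.099],"rotation": [-0.627,0.397,-0.329]}
    - {"jaw": 30,"dp": [-0.015,0.394,-0.099],"rotation": [-0.627,0.397,-0.329]}
    - {"jaw": 30,"dp": [0,0,0],"rotation": [0,0,0]}
    - {"jaw": 30,"dp": [0,0,0],"rotation": [0,0,0]}

```text
time: 15.65
tool_pos: [0.424, 0.1751, 0.255]
tool_rot: [0.002, -0.054, 0.999, -0.005]
ft_force: [1.2, -0.3, -1.1]
width: 0.0416
gripper_force: 25.0
```

```bash
cat > p7.py <<'E'
from plan4 import *
import sys
sd,y=sys.argv[1],float(sys.argv[2])
real([place(sd,y,.11),place(sd,y,.014)])
E
python3 p7.py left -.043
```

```text
[-0.04  0.32 -0.54  1.88  0.21  1.    1.01] [0.424  0.1751 0.255 ] t 15.65
   4 [-0.012, -0.003, 0.362] [-0.03, 0.008, 0.053] 0.0 0.0 [-0.13, 0.52, -0.43, 2.07, 0.37, 0.62, 0.85] [0.426, 0.178, 0.111] mid [0.425, 0.179, 0.147]
   3 [-0.0, 0.0, 0.32] [0.0, -0.0, 0.0] 0.0 0.0 [-0.24, 0.69, -0.27, 2.15, 0.5, 0.36, 0.73] [0.426, 0.178, 0.015] mid [0.426, 0.178, 0.047]
```

Request:
play_rows:
  plan:
    - {"jaw": 30,"dp": [-0.012,-0.003,0.362],"rotation": [-0.03,0.008,0.053]}
    - {"jaw": 30,"dp": [-0.012,-0.003,0.362],"rotation": [-0.03,0.008,0.053]}
    - {"jaw": 30,"dp": [-0.012,-0.003,0.362],"rotation": [-0.03,0.008,0.053]}
    - {"jaw": 30,"dp": [-0.012,-0.003,0.362],"rotation": [-0.03,0.008,0.053]}
    - {"jaw": 30,"dp": [0,0,0],"rotation": [0,0,0]}
    - {"jaw": 30,"dp": [0,0,0],"rotation": [0,0,0]}

```text
time: 16.25
tool_pos: [0.4291, 0.1724, 0.111]
tool_rot: [0.0, -0.044, 0.999, -0.0]
ft_force: [0.2, 1.0, -0.5]
width: 0.0415
gripper_force: 25.0
```

```bash
python3 p7.py left -.043; python3 - <<'E'
from plan4 import *
from station import viewer
go(r.observe(),*place('left',-.043,.014))
a=viewer.camera("top")["color"][130:250,150:260];c=viewer.camera("wrist")["color"]
cv2.imwrite("pics/w4.png",np.hstack([cv2.resize(a,(352,384)),cv2.resize(c,(448,384))])[:,:,::-1])
E
```

```text
[-0.12  0.52 -0.44  2.07  0.37  0.63  0.84] [0.4291 0.1724 0.111 ] t 16.25
   1 [-0.002, 0.009, 0.01] [-0.009, 0.004, -0.021] 0.0 0.0 [-0.13, 0.52, -0.44, 2.06, 0.37, 0.63, 0.84] [0.429, 0.179, 0.113] mid [0.429, 0.179, 0.113]
   3 [-0.0, 0.0, 0.32] [-0.0, 0.0, 0.0] 0.0 0.0 [-0.24, 0.69, -0.28, 2.14, 0.51, 0.38, 0.73] [0.429, 0.179, 0.017] mid [0.429, 0.179, 0.049]
pos [0.4291 0.1724 0.111 ] t 16.25 target [0.4293 0.1733 0.014 ]
 rot deg(tool) [-0.04  0.02 -0.11]  in shares of 5: [-0.009  0.004 -0.021]
 dp shares cur axes [-0.002  0.01   0.97 ]  in target axes [-0.003  0.009  0.97 ]
```

View pics/w4.png

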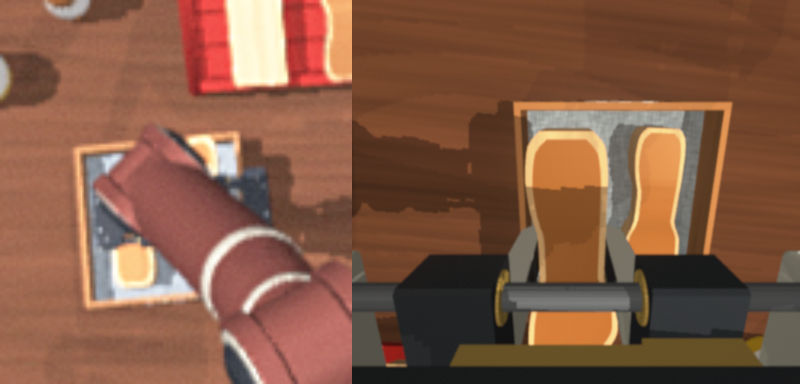

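The held left sole's heel is at (567,135), over the free half of the tray, parallel to the done sole at (660,185). I lower it.

Request:
play_rows:
  plan:
    - {"jaw": 30,"dp": [0,0.003,0.3],"rotation": [0,0,-0.007]}
    - {"jaw": 30,"dp": [0,0.003,0.3],"rotation": [0,0,-0.007]}
    - {"jaw": 30,"dp": [0,0.003,0.3],"rotation": [0,0,-0.007]}
    - {"jaw": 30,"dp": [0,0,0.02],"rotation": [0,0,0]}
    - {"jaw": 30,"dp": [0,0,0.02],"rotation": [0,0,0]}
    - {"jaw": 30,"dp": [0,0,0.01],"rotation": [0,0,0]}
    - {"jaw": 30,"dp": [0,0,0.01],"rotation": [0,0,0]}
    - {"jaw": 30,"dp": [0,0,0],"rotation": [0,0,0]}

```text
time: 17.15
tool_pos: [0.4301, 0.1741, 0.016]
tool_rot: [0.002, -0.045, 0.999, 0.001]
ft_force: [0.2, 0.5, -1.4]
width: 0.042
gripper_force: 25.0
```

```bash
python3 - <<'E'
from plan4 import *
s=r.observe();print(s["ft_force"].round(1));go(s,*place('left',-.043,.012))
E
```

```text
[ 0.2  0.5 -1.4]
pos [0.4301 0.1741 0.016 ] t 17.15 target [0.4293 0.1733 0.012 ]
 rot deg(tool) [0.06 0.22 0.01]  in shares of 5: [0.011 0.045 0.001]
 dp shares cur axes [ 0.009 -0.008  0.04 ]  in target axes [ 0.009 -0.008  0.04 ]
```

Request:
play_rows:
  plan:
    - {"jaw": 30,"dp": [0,0,0.015],"rotation": [0,0.04,0]}
    - {"jaw": 30,"dp": [0,0,0.01],"rotation": [0,0,0]}
    - {"jaw": 30,"dp": [0,0,0.005],"rotation": [0,0,0]}
    - {"jaw": 30,"dp": [0,0,0],"rotation": [0,0,0]}

```text
time: 17.55
tool_pos: [0.4295, 0.1739, 0.0122]
tool_rot: [-0.001, -0.045, 0.999, 0.0]
ft_force: [-0.6, -0.5, 1.6]
width: 0.0415
gripper_force: 25.0
```

Request:
play_rows:
  plan:
    - {"jaw": 30,"dp": [0,0,0.01],"rotation": [0,0,0]}
    - {"jaw": 30,"dp": [0,0,0],"rotation": [0,0,0]}

```text
time: 17.75
tool_pos: [0.4295, 0.1739, 0.0121]
tool_rot: [-0.0, -0.045, 0.999, -0.0]
ft_force: [-1.9, -0.2, 11.4]
width: 0.0416
gripper_force: 25.0
```

Request:
play_rows:
  plan:
    - {"jaw": 44,"dp": [0,0,-0.005],"rotation": [0,0,0]}
    - {"jaw": 56,"dp": [0,0,0],"rotation": [0,0,0]}
    - {"jaw": 56,"dp": [0,0,0],"rotation": [0,0,0]}
    - {"jaw": 56,"dp": [0,0,0],"rotation": [0,0,0]}
    - {"jaw": 56,"dp": [0,0,-0.2],"rotation": [0,0,0]}
    - {"jaw": 56,"dp": [0,0,-0.4],"rotation": [0,0,0]}
    - {"jaw": 56,"dp": [0,0,-0.4],"rotation": [0,0,0]}
    - {"jaw": 56,"dp": [0,0,-0.4],"rotation": [0,0,0]}
    - {"jaw": 56,"dp": [0,0,-0.4],"rotation": [0,0,0]}
    - {"jaw": 56,"dp": [0,0,-0.4],"rotation": [0,0,0]}
    - {"jaw": 75,"dp": [0,0,0],"rotation": [0,0,0]}

```text
time: 18.85
tool_pos: [0.4324, 0.1758, 0.2363]
tool_rot: [0.004, -0.045, 0.999, 0.002]
ft_force: [0.6, 0.8, 0.2]
width: 0.0604
gripper_force: 0.0
```

```bash
cat > p8.py <<'E'
from plan4 import *
s=r.observe();q0=s["joints"];print(q0.round(2),s["tool_pos"],s["time"])
YR=-.001
GR=[(boardtcp(.07,YR,.2),Rt*R.from_euler('y',-10,degrees=True)),(boardtcp(.07,YR,.06),Rt*R.from_euler('y',-4,degrees=True)),(boardtcp(.07,YR,.006),Rt)]
res=[]
for ph in (30,40,50):
  for vp in ([.36,-.33,.31],[.36,-.2,.31],[.36,-.1,.35]):
    for ln in (0,15):
      Tv=side(Rt*R.from_euler('y',35-ln,degrees=True),ph)
      q1,o1=chain(q0.copy(),[(np.array(vp),Tv)])
      for j5t in (3.3,3.8):
       for j6t in (.5,.7):
        for ns in (1,2):
          q2,o2=chain(q1.copy(),unflip(q1,ns,j5t,j6t));q3,o3=chain(q2.copy(),GR);o=o1+o2+o3
          res.append((sum(x[3]+x[4] for x in o),sum(x[0] for x in o),ph,vp,ln,j5t,j6t,ns,o))
res.sort(key=lambda b:(round(b[0]),b[1]))
for b in res[:3]:
    print(b[:8])
    for x in b[8]:print("   ",*x)
E
python3 p8.py
```

```text
[-0.02  0.35 -0.56  1.9   0.23  0.94  0.98] [0.43243643 0.1757563  0.23629435] 18.85
(np.float64(0.0), 38, 30, [0.36, -0.2, 0.31], 15, 3.8, 0.5, 1)
    10 [0.103, -0.383, 0.005] [0.603, -0.242, -0.043] 0.0 0.0 [0.4, -0.01, -0.24, 2.23, 0.73, 0.67, 1.33] [0.36, -0.2, 0.31] mid [0.389, -0.052, 0.26]
    14 [-0.256, 0.049, -0.011] [-0.179, -0.938, 0.01] 0.0 0.0 [-0.93, -0.05, 1.06, 2.2, 3.65, 0.38, -1.58] [0.583, -0.051, 0.51] mid [0.523, -0.107, 0.389]
    8 [0.293, 0.122, 0.143] [-0.166, 0.748, 0.547] 0.0 0.0 [-0.59, 0.38, 0.85, 2.31, 4.18, 0.48, -2.58] [0.567, -0.011, 0.239] mid [0.589, -0.036, 0.338]
    4 [0.047, 0.0, 0.347] [0.0, 0.3, 0.0] 0.0 0.0 [-0.47, 0.7, 0.75, 2.15, 4.16, 0.58, -2.66] [0.647, -0.007, 0.124] mid [0.628, -0.008, 0.154]
    2 [0.014, -0.0, 0.27] [-0.0, 0.4, 0.0] 0.0 0.0 [-0.41, 0.78, 0.66, 2.04, 4.25, 0.52, -2.78] [0.678, -0.005, 0.08] mid [0.678, -0.005, 0.08]
(np.float64(0.0), 38, 40, [0.36, -0.2, 0.31], 15, 3.3, 0.5, 1)
    10 [0.108, -0.384, 0.036] [0.801, -0.224, -0.07] 0.0 0.0 [0.22, 0.03, -0.22, 2.3, 1.05, 0.78, 0.95] [0.36, -0.2, 0.31] mid [0.388, -0.05
[... 711 characters left out ...]
 -0.07] 0.0 0.0 [0.22, 0.03, -0.22, 2.3, 1.05, 0.78, 0.95] [0.36, -0.2, 0.31] mid [0.388, -0.054, 0.252]
    15 [-0.235, 0.112, -0.011] [-0.414, -0.863, 0.058] 0.0 0.0 [1.04, 0.05, -1.09, 2.3, 3.7, 0.46, -1.69] [0.562, 0.076, 0.441] mid [0.509, -0.062, 0.338]
    8 [0.243, -0.075, 0.117] [0.206, 0.682, 0.572] 0.0 0.0 [0.39, 0.31, -0.46, 2.31, 2.81, 0.25, -1.16] [0.567, -0.011, 0.239] mid [0.581, 0.018, 0.316]
    4 [0.047, 0.0, 0.347] [0.0, 0.3, 0.0] 0.0 0.0 [0.22, 0.6, -0.31, 2.15, 2.75, 0.3, -1.08] [0.647, -0.007, 0.124] mid [0.628, -0.008, 0.154]
    2 [0.014, -0.0, 0.27] [-0.0, 0.4, -0.0] 0.0 0.0 [0.15, 0.69, -0.23, 2.04, 2.71, 0.22, -1.04] [0.678, -0.005, 0.08] mid [0.678, -0.005, 0.08]
```

Request:
play_rows:
  plan:
    - {"jaw": 75,"dp": [0.108,-0.384,0.036],"rotation": [0.801,-0.224,-0.07]}
    - {"jaw": 75,"dp": [0.108,-0.384,0.036],"rotation": [0.801,-0.224,-0.07]}
    - {"jaw": 75,"dp": [0.108,-0.384,0.036],"rotation": [0.801,-0.224,-0.07]}
    - {"jaw": 75,"dp": [0.108,-0.384,0.036],"rotation": [0.801,-0.224,-0.07]}
    - {"jaw": 75,"dp": [0.108,-0.384,0.036],"rotation": [0.801,-0.224,-0.07]}
    - {"jaw": 75,"dp": [0.108,-0.384,0.036],"rotation": [0.801,-0.224,-0.07]}
    - {"jaw": 75,"dp": [0.108,-0.384,0.036],"rotation": [0.801,-0.224,-0.07]}
    - {"jaw": 75,"dp": [0.108,-0.384,0.036],"rotation": [0.801,-0.224,-0.07]}
    - {"jaw": 75,"dp": [0.108,-0.384,0.036],"rotation": [0.801,-0.224,-0.07]}
    - {"jaw": 75,"dp": [0.108,-0.384,0.036],"rotation": [0.801,-0.224,-0.07]}
    - {"jaw": 75,"dp": [0,0,0],"rotation": [0,0,0]}

```text
time: 19.95
tool_pos: [0.3592, -0.2097, 0.3062]
tool_rot: [0.108, -0.07, 0.932, -0.338]
ft_force: [-0.7, 0.6, -0.3]
width: 0.0755
gripper_force: 0.0
```

```bash
cat > p9.py <<'E'
from plan4 import *
s=r.observe();q0=s["joints"];print(q0.round(2),s["tool_pos"],s["time"])
YR=-.001
GR=[(boardtcp(.07,YR,.2),Rt*R.from_euler('y',-10,degrees=True)),(boardtcp(.07,YR,.06),Rt*R.from_euler('y',-4,degrees=True)),(boardtcp(.07,YR,.006),Rt)]
for j5t in (3.0,3.3):
    q2,o2=chain(q0.copy(),unflip(q0,1,j5t,.5));q3,o3=chain(q2.copy(),GR);print(j5t)
    for x in o2+o3:print("   ",*x)
E
python3 p9.py
```

```text
[ 0.2   0.03 -0.23  2.32  1.04  0.82  0.93] [ 0.35919273 -0.20970704  0.30621098] 19.95
3.0
    14 [-0.238, 0.046, -0.009] [-0.175, -0.873, 0.157] 0.0 0.0 [0.29, 0.03, -0.33, 2.32, 2.99, 0.5, -1.02] [0.577, -0.018, 0.452] mid [0.509, -0.104, 0.357]
    8 [0.231, 0.075, 0.12] [-0.298, 0.675, 0.552] 0.0 0.0 [0.34, 0.31, -0.4, 2.31, 2.91, 0.25, -1.26] [0.567, -0.011, 0.239] mid [0.583, -0.024, 0.318]
    4 [0.047, -0.0, 0.347] [-0.0, 0.3, -0.0] 0.0 0.0 [0.18, 0.6, -0.26, 2.15, 2.84, 0.29, -1.18] [0.647, -0.007, 0.124] mid [0.628, -0.008, 0.154]
    2 [0.014, -0.0, 0.27] [-0.0, 0.4, -0.0] 0.0 0.0 [0.12, 0.69, -0.19, 2.04, 2.81, 0.21, -1.16] [0.678, -0.005, 0.08] mid [0.678, -0.005, 0.08]
3.3
    15 [-0.236, 0.071, -0.01] [-0.265, -0.866, 0.123] 0.0 0.0 [0.39, 0.03, -0.43, 2.32, 3.28, 0.5, -1.31] [0.576, 0.026, 0.452] mid [0.506, -0.087, 0.345]
    8 [0.249, 0.007, 0.117] [-0.088, 0.722, 0.553] 0.0 0.0 [0.31, 0.3, -0.35, 2.31, 2.97, 0.24, -1.32] [0.567, -0.011, 0.239] mid [0.584, -0.004, 0.319]
    4 [0.047, -0.0, 0.347] [-0.0, 0.3, -0.0] 0.0 0.0 [0.16, 0.59, -0.22, 2.15, 2.91, 0.28, -1.25] [0.647, -0.007, 0.124] mid [0.628, -0.008, 0.154]
    2 [0.014, -0.0, 0.27] [-0.0, 0.4, -0.0] 0.0 0.0 [0.11, 0.69, -0.16, 2.04, 2.88, 0.2, -1.23] [0.678, -0.005, 0.08] mid [0.678, -0.005, 0.08]
```

Request:
play_rows:
  plan:
    - {"jaw": 75,"dp": [-0.238,0.046,-0.009],"rotation": [-0.175,-0.873,0.157]}
    - {"jaw": 75,"dp": [-0.238,0.046,-0.009],"rotation": [-0.175,-0.873,0.157]}
    - {"jaw": 75,"dp": [-0.238,0.046,-0.009],"rotation": [-0.175,-0.873,0.157]}
    - {"jaw": 75,"dp": [-0.238,0.046,-0.009],"rotation": [-0.175,-0.873,0.157]}
    - {"jaw": 75,"dp": [-0.238,0.046,-0.009],"rotation": [-0.175,-0.873,0.157]}
    - {"jaw": 75,"dp": [-0.238,0.046,-0.009],"rotation": [-0.175,-0.873,0.157]}
    - {"jaw": 75,"dp": [-0.238,0.046,-0.009],"rotation": [-0.175,-0.873,0.157]}
    - {"jaw": 75,"dp": [-0.238,0.046,-0.009],"rotation": [-0.175,-0.873,0.157]}
    - {"jaw": 75,"dp": [-0.238,0.046,-0.009],"rotation": [-0.175,-0.873,0.157]}
    - {"jaw": 75,"dp": [-0.238,0.046,-0.009],"rotation": [-0.175,-0.873,0.157]}
    - {"jaw": 75,"dp": [-0.238,0.046,-0.009],"rotation": [-0.175,-0.873,0.157]}
    - {"jaw": 75,"dp": [-0.238,0.046,-0.009],"rotation": [-0.175,-0.873,0.157]}
    - {"jaw": 75,"dp": [-0.238,0.046,-0.009],"rotation": [-0.175,-0.873,0.157]}
    - {"jaw": 75,"dp": [-0.238,0.046,-0.009],"rotation": [-0.175,-0.873,0.157]}
    - {"jaw": 75,"dp": [0,0,0],"rotation": [0,0,0]}

```text
time: 21.45
tool_pos: [0.5847, -0.0276, 0.4568]
tool_rot: [0.589, -0.159, 0.779, -0.145]
ft_force: [-0.2, -0.0, -0.3]
width: 0.0749
gripper_force: 0.0
```

```bash
cat > p10.py <<'E'
from plan4 import *
YR=-.001
real([(boardtcp(.07,YR,.2),Rt*R.from_euler('y',-10,degrees=True)),(boardtcp(.07,YR,.06),Rt*R.from_euler('y',-4,degrees=True)),(boardtcp(.07,YR,.006),Rt)])
E
python3 p10.py; python3 - <<'E'
from m import *
from station import viewer
c=viewer.camera("top");np.savez("top1.npz",**c);a=c["color"][90:235,170:340]
cv2.imwrite("pics/t1.png",cv2.resize(a,None,fx=4,fy=4,interpolation=cv2.INTER_CUBIC)[:,:,::-1])
E
```

```text
[ 0.29  0.04 -0.32  2.33  3.    0.53 -1.01] [ 0.5847 -0.0276  0.4568] t 21.45
   8 [0.237, 0.094, 0.112] [-0.292, 0.711, 0.534] 0.0 0.0 [0.27, 0.3, -0.35, 2.33, 2.79, 0.26, -1.16] [0.559, -0.006, 0.235] mid [0.578, -0.023, 0.315]
   4 [0.043, 0.009, 0.347] [-0.005, 0.3, -0.007] 0.0 0.0 [0.15, 0.59, -0.24, 2.17, 2.74, 0.31, -1.1] [0.639, -0.002, 0.121] mid [0.62, -0.003, 0.15]
   2 [0.011, 0.007, 0.27] [-0.006, 0.4, -0.01] 0.0 0.0 [0.08, 0.69, -0.17, 2.06, 2.71, 0.22, -1.07] [0.67, -0.0, 0.077] mid [0.67, -0.0, 0.077]
```

View pics/t1.png

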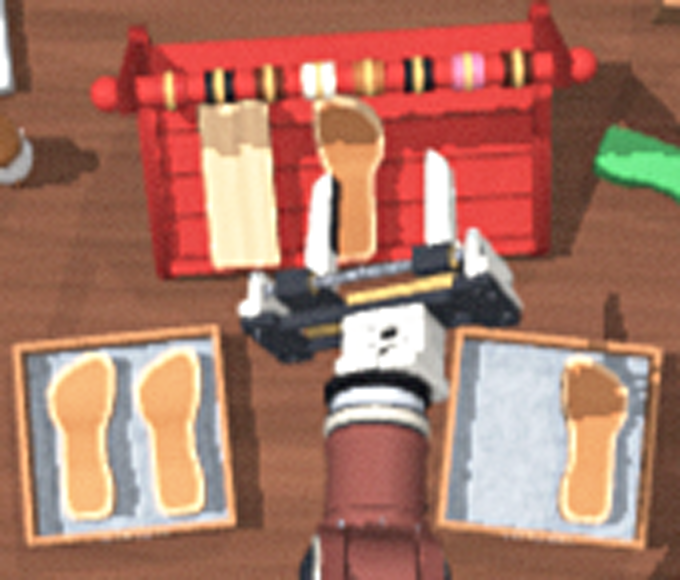

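The left sole is flat and parallel beside its mate: both are in the tray on the left of the crop, at (80,435) and (172,435). The right sole is still in the middle place on the rack at (350,180), so I continue.

Request:
play_rows:
  plan:
    - {"jaw": 75,"dp": [0.237,0.094,0.112],"rotation": [-0.292,0.711,0.534]}
    - {"jaw": 75,"dp": [0.237,0.094,0.112],"rotation": [-0.292,0.711,0.534]}
    - {"jaw": 75,"dp": [0.237,0.094,0.112],"rotation": [-0.292,0.711,0.534]}
    - {"jaw": 75,"dp": [0.237,0.094,0.112],"rotation": [-0.292,0.711,0.534]}
    - {"jaw": 75,"dp": [0.237,0.094,0.112],"rotation": [-0.292,0.711,0.534]}
    - {"jaw": 75,"dp": [0.237,0.094,0.112],"rotation": [-0.292,0.711,0.534]}
    - {"jaw": 75,"dp": [0.237,0.094,0.112],"rotation": [-0.292,0.711,0.534]}
    - {"jaw": 75,"dp": [0.237,0.094,0.112],"rotation": [-0.292,0.711,0.534]}
    - {"jaw": 75,"dp": [0.04,0.009,0.3],"rotation": [-0.005,0.15,-0.007]}
    - {"jaw": 75,"dp": [0.04,0.009,0.3],"rotation": [-0.005,0.15,-0.007]}
    - {"jaw": 75,"dp": [0.04,0.009,0.3],"rotation": [-0.005,0.15,-0.007]}
    - {"jaw": 75,"dp": [0,0,0],"rotation": [0,0,0]}
    - {"jaw": 75,"dp": [0,0,0],"rotation": [0,0,0]}

```text
time: 22.8
tool_pos: [0.6197, -0.0012, 0.1658]
tool_rot: [0.359, -0.032, 0.933, 0.009]
ft_force: [0.2, 0.5, 0.3]
width: 0.0754
gripper_force: 0.0
```

```bash
cat > p11.py <<'E'
from plan4 import *
YR=-.001
real([(boardtcp(.07,YR,.06),Rt*R.from_euler('y',-4,degrees=True)),(boardtcp(.07,YR,.006),Rt)],.025)
E
python3 p11.py; python3 - <<'E'
from m import *
from station import viewer
c=viewer.camera("wrist");np.savez("w5.npz",**c);cv2.imwrite("pics/w5.png",c["color"][:,:,::-1])
print(proj(c,[boardtcp(.07,-.001,.034),boardtcp(0,-.001,.034)]).round(0))
E
```

```text
[ 0.2   0.5  -0.3   2.24  2.79  0.33 -1.14] [ 0.6197 -0.0012  0.1658] t 22.8
   2 [0.036, -0.03, 0.245] [0.033, 0.313, 0.087] 0.0 0.0 [0.16, 0.59, -0.25, 2.16, 2.76, 0.3, -1.12] [0.645, -0.005, 0.125] mid [0.645, -0.005, 0.125]
   3 [0.008, 0.003, 0.18] [-0.001, 0.267, -0.005] 0.0 0.0 [0.1, 0.69, -0.18, 2.05, 2.73, 0.22, -1.09] [0.676, -0.003, 0.081] mid [0.666, -0.004, 0.096]
[[243. 192.]
 [244. 110.]]
```

View pics/w5.png

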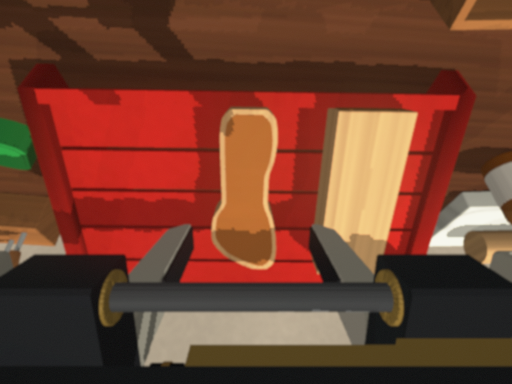

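The right sole's waist is at (245,195), within 2 px of the prediction, and the heel is at (248,108). The blank, at (370,180), is clear of the finger.

Request:
play_rows:
  plan:
    - {"jaw": 70,"dp": [0.036,-0.03,0.245],"rotation": [0.033,0.313,0.087]}
    - {"jaw": 70,"dp": [0.036,-0.03,0.245],"rotation": [0.033,0.313,0.087]}
    - {"jaw": 70,"dp": [0,0,0],"rotation": [0,0,0]}
    - {"jaw": 70,"dp": [0.008,0.003,0.17],"rotation": [0,0.267,-0.005]}
    - {"jaw": 70,"dp": [0.008,0.003,0.17],"rotation": [0,0.267,-0.005]}
    - {"jaw": 70,"dp": [0.008,0.003,0.17],"rotation": [0,0.267,-0.005]}
    - {"jaw": 70,"dp": [0,0,0],"rotation": [0,0,0]}
    - {"jaw": 70,"dp": [0,0,0],"rotation": [0,0,0]}

```text
time: 23.65
tool_pos: [0.6765, -0.0037, 0.0851]
tool_rot: [0.302, -0.025, 0.953, 0.007]
ft_force: [-0.3, 0.3, 0.3]
width: 0.07
gripper_force: 0.0
```

```bash
python3 - <<'E'
from plan4 import *
go(r.observe(),boardtcp(.07,-.001,.006),Rt)
E
```

```text
pos [ 0.6765 -0.0037  0.0851] t 23.65 target [ 0.678  -0.0051  0.0801]
 rot deg(tool) [-0.03  0.22  0.15]  in shares of 5: [-0.006  0.043  0.03 ]
 dp shares cur axes [ 0.017 -0.015  0.049]  in target axes [ 0.017 -0.015  0.049]
```

Request:
play_rows:
  plan:
    - {"jaw": 70,"dp": [0.017,-0.01,0.04],"rotation": [0,0.043,0.03]}
    - {"jaw": 70,"dp": [0,0,0],"rotation": [0,0,0]}
    - {"jaw": 30,"dp": [0,0,0],"rotation": [0,0,0]}
    - {"jaw": 30,"dp": [0,0,0],"rotation": [0,0,0]}
    - {"jaw": 30,"dp": [0,0,0],"rotation": [0,0,0]}
    - {"jaw": 30,"dp": [0,0,0],"rotation": [0,0,0]}
    - {"jaw": 30,"dp": [0,0,0],"rotation": [0,0,0]}
  newtons: 25

```text
time: 24.35
tool_pos: [0.6784, -0.0045, 0.0798]
tool_rot: [0.3, -0.024, 0.953, 0.007]
ft_force: [-0.6, -0.3, 0.8]
width: 0.0421
gripper_force: 25.0
```

```bash
python3 - <<'E'
from plan4 import *
go(r.observe(),boardtcp(.07,-.001,.006),Rt)
E
```

```text
pos [ 0.6784 -0.0045  0.0798] t 24.35 target [ 0.678  -0.0051  0.0801]
 rot deg(tool) [-0.03 -0.03 -0.  ]  in shares of 5: [-0.005 -0.005 -0.001]
 dp shares cur axes [ 0.002 -0.005 -0.005]  in target axes [ 0.002 -0.005 -0.005]
```

Request:
play_rows:
  plan:
    - {"jaw": 30,"dp": [0,0,-0.1],"rotation": [0,0,0]}
    - {"jaw": 30,"dp": [0,0,-0.2],"rotation": [0,0,0]}
    - {"jaw": 30,"dp": [-0.04,0,-0.3],"rotation": [0,-0.5,0]}
    - {"jaw": 30,"dp": [-0.04,0,-0.348],"rotation": [0,-0.5,0]}
    - {"jaw": 30,"dp": [-0.04,0,-0.348],"rotation": [0,-0.5,0]}
    - {"jaw": 30,"dp": [-0.04,0,-0.348],"rotation": [0,-0.5,0]}
    - {"jaw": 30,"dp": [0,0,0],"rotation": [0,0,0]}
    - {"jaw": 30,"dp": [0,0,0],"rotation": [0,0,0]}

```text
time: 25.15
tool_pos: [0.5889, -0.0095, 0.2192]
tool_rot: [0.382, -0.023, 0.924, 0.009]
ft_force: [-0.2, -0.7, -2.0]
width: 0.0419
gripper_force: 25.0
```

```bash
cat > p12.py <<'E'
from plan4 import *
q1=real([(np.array([.52,-.01,.36]),Rt*R.from_euler('y',-25,degrees=True))])
for ns in (2,3):
  for j5t in (.4,1.2):
    q2,o2=chain(q1.copy(),unflip(q1,ns,j5t,.6));q3,o3=chain(q2.copy(),[place('right',.043,.25),place('right',.043,.1),place('right',.043,.013)])
    print(ns,j5t)
    for x in o2+o3:print("   ",*x)
E
python3 p12.py
```

```text
[ 0.27  0.37 -0.35  2.29  2.8   0.3  -1.17] [ 0.5889 -0.0095  0.2192] t 25.15
   4 [-0.163, -0.001, -0.358] [-0.002, -0.753, 0.015] 0.0 0.0 [0.73, 0.03, -0.72, 2.42, 3.29, 0.34, -1.67] [0.517, -0.007, 0.361] mid [0.538, -0.007, 0.327]
2 0.4
    7 [0.107, -0.216, -0.009] [0.791, 0.398, -0.132] 0.0 0.0 [0.55, 0.02, -0.53, 2.42, 1.85, 0.46, -0.23] [0.451, -0.157, 0.328] mid [0.487, -0.095, 0.334]
    9 [0.225, 0.088, -0.009] [-0.329, 0.824, -0.178] 0.0 0.0 [0.58, 0.02, -0.56, 2.42, 0.39, 0.6, 1.23] [0.287, -0.08, 0.214] mid [0.369, -0.117, 0.248]
    4 [-0.358, -0.173, -0.037] [-0.57, 0.424, 0.199] 0.0 0.0 [0.7, 0.31, -0.5, 1.91, 0.18, 0.97, 1.57] [0.423, -0.156, 0.25] mid [0.389, -0.136, 0.244]
    4 [0.0, -0.0, 0.375] [-0.0, 0.0, -0.0] 0.0 0.0 [0.59, 0.52, -0.39, 2.11, 0.36, 0.57, 1.4] [0.423, -0.156, 0.1] mid [0.423, -0.156, 0.137]
    3 [0.0, 0.0, 0.29] [-0.0, 0.0, -0.0] 0.0 0.0 [0.48, 0.68, -0.24, 2.18, 0.48, 0.33, 1.3] [0.423, -0.156, 0.013] mid [0.423, -0.156, 0.042]
2 1.2
    6 [0.036, -0.213, -0.007] [0.78, 0.137, -0.134] 0.0 0.0 [0.6, 0.02, -0.58, 2.42, 2.25, 0.47, -0.63] [0.4
[... 1745 characters left out ...]
7, -0.201] 0.0 0.0 [0.59, 0.02, -0.57, 2.42, 1.9, 0.51, -0.28] [0.455, -0.166, 0.339] mid [0.471, -0.148, 0.345]
    5 [0.23, -0.031, -0.009] [0.105, 0.847, -0.223] 0.0 0.0 [0.58, 0.02, -0.56, 2.42, 1.2, 0.59, 0.42] [0.359, -0.18, 0.276] mid [0.4, -0.176, 0.297]
    9 [-0.058, 0.046, 0.035] [-0.649, 0.594, -0.068] 0.0 0.0 [0.79, 0.32, -0.62, 1.91, 0.22, 0.98, 1.52] [0.423, -0.156, 0.25] mid [0.396, -0.169, 0.263]
    4 [-0.0, 0.0, 0.375] [0.0, -0.0, 0.0] 0.0 0.0 [0.65, 0.54, -0.48, 2.11, 0.44, 0.58, 1.32] [0.423, -0.156, 0.1] mid [0.423, -0.156, 0.138]
    3 [0.0, 0.0, 0.29] [-0.0, 0.0, -0.0] 0.0 0.0 [0.53, 0.69, -0.3, 2.18, 0.59, 0.35, 1.19] [0.423, -0.156, 0.013] mid [0.423, -0.156, 0.042]
```

```bash
sed -i 's/\[.52,-.01,.36\]),Rt\*R.from_euler(.y.,-25/[.56,-.10,.38]),Rt*R.from_euler("y",-22/; s/for ns in (2,3)/for ns in (2,)/' p12.py; python3 p12.py
```

```text
[ 0.27  0.37 -0.35  2.29  2.8   0.3  -1.17] [ 0.5889 -0.0095  0.2192] t 25.15
   5 [-0.202, -0.184, -0.256] [-0.002, -0.482, 0.009] 0.0 0.0 [1.41, 0.2, -1.3, 2.23, 3.43, 0.12, -1.61] [0.557, -0.097, 0.381] mid [0.573, -0.061, 0.317]
2 0.4
    5 [0.056, -0.224, -0.009] [0.823, 0.206, -0.048] 0.0 0.0 [0.37, 0.07, -0.06, 2.23, 2.59, 0.14, -0.8] [0.529, -0.209, 0.372] mid [0.545, -0.165, 0.372]
    9 [0.213, 0.093, -0.009] [-0.345, 0.781, -0.137] 34.7 7.5 [-1.19, 0.68, 1.32, 2.26, 1.95, 0.01, -0.1] [0.537, -0.038, 0.256] mid [0.517, -0.165, 0.329]
    13 [0.106, -0.072, 0.014] [-0.645, 0.507, 0.462] 0.0 0.0 [-0.62, 0.48, 0.53, 1.93, 0.52, 0.79, 1.3] [0.521, -0.061, 0.226] mid [0.563, -0.002, 0.202]
    9 [0.123, -0.047, 0.164] [-0.76, 0.133, 0.445] 0.0 0.0 [0.24, 0.5, 0.12, 2.11, -0.12, 0.53, 1.9] [0.423, -0.156, 0.1] mid [0.471, -0.128, 0.162]
    3 [-0.0, 0.0, 0.29] [0.0, -0.0, -0.0] 0.0 0.0 [0.28, 0.67, 0.07, 2.18, -0.15, 0.29, 1.94] [0.423, -0.156, 0.013] mid [0.423, -0.156, 0.042]
2 1.2
    4 [-0.037, -0.25, -0.01] [0.918, -0.135, -0.054] 0.0 0.0 [0.79, 0.08, -0.52, 2.23, 2.92, 0.24, -1.14] [0.556, -0.195, 0.404] mid [0.559, -0.171, 0.396]
    7 [0.227, -0.075, -0.009] [0.268, 0.835, -0.157] 0.0 0.0 [0.06, 0.08, 0.27, 2.23, 0.87, 0.33, 0.96] [0.431, -0.245, 0.307] mid [0.492, -0.226, 0.34]
    9 [0.04, 0.108, 0.032] [-0.523, 0.681, -0.069] 0.0 0.0 [0.32, 0.28, 0.01, 1.91, -0.0, 0.95, 1.79] [0.423, -0.156, 0.25] mid [0.43, -0.199, 0.27]
    4 [0.0, 0.0, 0.375] [0.0, -0.0, 0.0] 0.0 0.0 [0.32, 0.5, 0.01, 2.11, -0.01, 0.53, 1.79] [0.423, -0.156, 0.1] mid [0.423, -0.156, 0.138]
    3 [0.0, -0.0, 0.29] [0.0, 0.0, 0.0] 0.0 0.0 [0.32, 0.67, 0.0, 2.18, -0.01, 0.29, 1.79] [0.423, -0.156, 0.013] mid [0.423, -0.156, 0.042]
```

```bash
cat > p13.py <<'E'
from plan4 import *
import io,contextlib
res=[]
for x in (.53,.55,.57):
  for y in (-.04,-.1):
    for z in (.33,.37):
      for ex in (25,32,38):
        b=io.StringIO()
        with contextlib.redirect_stdout(b): q1=real([(np.array([x,y,z]),Rt*R.from_euler('y',-ex,degrees=True))])
        q2,o2=chain(q1.copy(),unflip(q1,2,1.2,.6));q3,o3=chain(q2.copy(),[place('right',.043,.25),place('right',.043,.1)])
        o=o2+o3;Q=np.array([q1]+[i[5] for i in o])
        if sum(i[3]+i[4] for i in o)<1 and Q[:,3].max()<2.37: res.append((-min(Q[:3,5]),x,y,z,ex,Q[:,3].max(),b.getvalue(),o))
res.sort(key=lambda a:a[0]);b=res[0];print(b[:6],len(res));print(b[6])
for x in b[7]:print("   ",*x)
E
python3 p13.py
```

```text
(np.float64(-0.38), 0.57, -0.1, 0.37, 32, np.float64(2.3622045282873314)) 7
[ 0.27  0.37 -0.35  2.29  2.8   0.3  -1.17] [ 0.5889 -0.0095  0.2192] t 25.15
   5 [-0.216, -0.184, -0.214] [-0.0, -0.882, 0.017] 0.0 0.0 [1.06, 0.22, -0.89, 2.36, 3.46, 0.51, -1.6] [0.567, -0.097, 0.371] mid [0.582, -0.061, 0.312]

    7 [0.113, -0.219, -0.01] [0.799, 0.423, -0.208] 0.0 0.0 [0.56, 0.16, -0.27, 2.36, 2.58, 0.45, -0.75] [0.504, -0.25, 0.329] mid [0.54, -0.186, 0.339]
    8 [0.232, 0.009, -0.009] [-0.041, 0.85, -0.213] 0.0 0.0 [0.27, 0.15, 0.07, 2.36, 1.02, 0.38, 0.88] [0.354, -0.245, 0.223] mid [0.417, -0.25, 0.252]
    7 [-0.089, 0.127, -0.057] [-0.71, 0.498, -0.006] 0.0 0.0 [0.53, 0.29, -0.27, 1.91, 0.09, 0.96, 1.67] [0.423, -0.156, 0.25] mid [0.393, -0.193, 0.236]
    4 [0.0, 0.0, 0.375] [0.0, -0.0, 0.0] 0.0 0.0 [0.47, 0.51, -0.21, 2.11, 0.2, 0.54, 1.57] [0.423, -0.156, 0.1] mid [0.423, -0.156, 0.138]
```

Request:
play_rows:
  plan:
    - {"jaw": 30,"dp": [-0.216,-0.184,-0.214],"rotation": [0,-0.882,0.017]}
    - {"jaw": 30,"dp": [-0.216,-0.184,-0.214],"rotation": [0,-0.882,0.017]}
    - {"jaw": 30,"dp": [-0.216,-0.184,-0.214],"rotation": [0,-0.882,0.017]}
    - {"jaw": 30,"dp": [-0.216,-0.184,-0.214],"rotation": [0,-0.882,0.017]}
    - {"jaw": 30,"dp": [-0.216,-0.184,-0.214],"rotation": [0,-0.882,0.017]}
    - {"jaw": 30,"dp": [0.113,-0.219,-0.01],"rotation": [0.799,0.423,-0.208]}
    - {"jaw": 30,"dp": [0.113,-0.219,-0.01],"rotation": [0.799,0.423,-0.208]}
    - {"jaw": 30,"dp": [0.113,-0.219,-0.01],"rotation": [0.799,0.423,-0.208]}
    - {"jaw": 30,"dp": [0.113,-0.219,-0.01],"rotation": [0.799,0.423,-0.208]}
    - {"jaw": 30,"dp": [0.113,-0.219,-0.01],"rotation": [0.799,0.423,-0.208]}
    - {"jaw": 30,"dp": [0.113,-0.219,-0.01],"rotation": [0.799,0.423,-0.208]}
    - {"jaw": 30,"dp": [0.113,-0.219,-0.01],"rotation": [0.799,0.423,-0.208]}

```text
time: 26.35
tool_pos: [0.5095, -0.2554, 0.3225]
tool_rot: [0.427, 0.063, 0.874, -0.224]
ft_force: [0.6, -0.2, -1.3]
width: 0.0416
gripper_force: 25.0
```

```bash
cat > p14.py <<'E'
from plan4 import *
s=r.observe();q=s["joints"];print(s["width"],q.round(2))
for z in (.25,.3):
  for j5t in (1.0,1.4):
    q2,o2=chain(q.copy(),unflip(q,1,j5t,.6));q3,o3=chain(q2.copy(),[place('right',.043,z),place('right',.043,.1)])
    print(z,j5t)
    for x in o2+o3:print("   ",*x)
E
python3 p14.py
```

```text
0.04157170889148267 [ 0.53  0.17 -0.25  2.36  2.54  0.46 -0.72]
0.25 1.0
    9 [0.251, -0.02, -0.01] [0.068, 0.923, -0.174] 0.0 0.0 [0.27, 0.17, 0.06, 2.36, 0.95, 0.55, 0.89] [0.308, -0.254, 0.217] mid [0.404, -0.258, 0.246]
    7 [-0.144, 0.149, -0.077] [-0.803, 0.265, -0.127] 0.0 0.0 [0.48, 0.28, -0.21, 1.91, 0.07, 0.96, 1.7] [0.423, -0.156, 0.25] mid [0.374, -0.197, 0.231]
    4 [0.0, -0.0, 0.375] [0.0, -0.0, -0.0] 0.0 0.0 [0.44, 0.5, -0.16, 2.11, 0.15, 0.53, 1.62] [0.423, -0.156, 0.1] mid [0.423, -0.156, 0.138]
0.25 1.4
    7 [0.237, -0.088, -0.01] [0.315, 0.873, -0.202] 0.0 0.0 [0.25, 0.17, 0.08, 2.36, 1.39, 0.53, 0.44] [0.351, -0.296, 0.253] mid [0.422, -0.28, 0.273]
    9 [-0.053, 0.163, -0.043] [-0.798, 0.447, -0.142] 0.0 0.0 [0.53, 0.29, -0.26, 1.91, 0.09, 0.96, 1.68] [0.423, -0.156, 0.25] mid [0.393, -0.22, 0.242]
    4 [0.0, 0.0, 0.375] [0.0, -0.0, -0.0] 0.0 0.0 [0.47, 0.5, -0.2, 2.11, 0.19, 0.54, 1.58] [0.423, -0.156, 0.1] mid [0.423, -0.156, 0.138]
0.3 1.0
    9 [0.251, -0.02, -0.01] [0.068, 0.923, -0.174] 0.0 0.0 [0.27, 0.17, 0.06, 2.36, 0.95, 0.55, 0.89] [0.308, -0.254, 0.217] mid [0.404, -0.258, 0.246]
    7 [-0.151, 0.129, -0.146] [-0.803, 0.265, -0.127] 0.0 0.0 [0.46, 0.23, -0.17, 1.82, 0.04, 1.09, 1.73] [0.423, -0.156, 0.3] mid [0.373, -0.194, 0.26]
    6 [0.0, 0.0, 0.333] [0.0, -0.0, 0.0] 0.0 0.0 [0.42, 0.5, -0.13, 2.11, 0.12, 0.53, 1.65] [0.423, -0.156, 0.1] mid [0.423, -0.156, 0.167]
0.3 1.4
    7 [0.237, -0.088, -0.01] [0.315, 0.873, -0.202] 0.0 0.0 [0.25, 0.17, 0.08, 2.36, 1.39, 0.53, 0.44] [0.351, -0.296, 0.253] mid [0.422, -0.28, 0.273]
    9 [-0.064, 0.144, -0.095] [-0.798, 0.447, -0.142] 0.0 0.0 [0.49, 0.23, -0.21, 1.82, 0.05, 1.09, 1.72] [0.423, -0.156, 0.3] mid [0.391, -0.215, 0.27]
    6 [0.0, 0.0, 0.333] [0.0, -0.0, 0.0] 0.0 0.0 [0.43, 0.5, -0.16, 2.11, 0.15, 0.53, 1.63] [0.423, -0.156, 0.1] mid [0.423, -0.156, 0.167]
```

Next is z = 0.25, j5t = 1.4: 7 rows, then 9 rows, then a rest.

Request:
play_rows:
  plan:
    - {"jaw": 30,"dp": [0.237,-0.088,-0.01],"rotation": [0.315,0.873,-0.202]}
    - {"jaw": 30,"dp": [0.237,-0.088,-0.01],"rotation": [0.315,0.873,-0.202]}
    - {"jaw": 30,"dp": [0.237,-0.088,-0.01],"rotation": [0.315,0.873,-0.202]}
    - {"jaw": 30,"dp": [0.237,-0.088,-0.01],"rotation": [0.315,0.873,-0.202]}
    - {"jaw": 30,"dp": [0.237,-0.088,-0.01],"rotation": [0.315,0.873,-0.202]}
    - {"jaw": 30,"dp": [0.237,-0.088,-0.01],"rotation": [0.315,0.873,-0.202]}
    - {"jaw": 30,"dp": [0.237,-0.088,-0.01],"rotation": [0.315,0.873,-0.202]}
    - {"jaw": 30,"dp": [-0.053,0.163,-0.043],"rotation": [-0.798,0.447,-0.142]}
    - {"jaw": 30,"dp": [-0.053,0.163,-0.043],"rotation": [-0.798,0.447,-0.142]}
    - {"jaw": 30,"dp": [-0.053,0.163,-0.043],"rotation": [-0.798,0.447,-0.142]}
    - {"jaw": 30,"dp": [-0.053,0.163,-0.043],"rotation": [-0.798,0.447,-0.142]}
    - {"jaw": 30,"dp": [-0.053,0.163,-0.043],"rotation": [-0.798,0.447,-0.142]}
    - {"jaw": 30,"dp": [-0.053,0.163,-0.043],"rotation": [-0.798,0.447,-0.142]}
    - {"jaw": 30,"dp": [-0.053,0.163,-0.043],"rotation": [-0.798,0.447,-0.142]}
    - {"jaw": 30,"dp": [-0.053,0.163,-0.043],"rotation": [-0.798,0.447,-0.142]}
    - {"jaw": 30,"dp": [-0.053,0.163,-0.043],"rotation": [-0.798,0.447,-0.142]}
    - {"jaw": 30,"dp": [0,0,0],"rotation": [0,0,0]}
    - {"jaw": 30,"dp": [0,0,0],"rotation": [0,0,0]}

```text
time: 28.15
tool_pos: [0.4264, -0.1668, 0.2514]
tool_rot: [0.007, 0.052, 0.999, 0.004]
ft_force: [-0.3, 0.0, -2.9]
width: 0.042
gripper_force: 25.0
```

```bash
python3 p7.py right .043
```

```text
[ 0.5   0.28 -0.22  1.91  0.06  0.95  1.72] [ 0.4264 -0.1668  0.2514] t 28.15
   4 [0.015, 0.024, 0.354] [0.023, 0.041, 0.04] 0.0 0.0 [0.42, 0.48, -0.17, 2.11, 0.14, 0.56, 1.6] [0.423, -0.148, 0.11] mid [0.424, -0.15, 0.145]
   3 [0.0, 0.0, 0.32] [-0.0, 0.0, -0.0] 0.0 0.0 [0.37, 0.67, -0.09, 2.19, 0.2, 0.29, 1.56] [0.423, -0.148, 0.014] mid [0.423, -0.148, 0.046]
```

Request:
play_rows:
  plan:
    - {"jaw": 30,"dp": [0.015,0.024,0.354],"rotation": [0.023,0.041,0.04]}
    - {"jaw": 30,"dp": [0.015,0.024,0.354],"rotation": [0.023,0.041,0.04]}
    - {"jaw": 30,"dp": [0.015,0.024,0.354],"rotation": [0.023,0.041,0.04]}
    - {"jaw": 30,"dp": [0.015,0.024,0.354],"rotation": [0.023,0.041,0.04]}
    - {"jaw": 30,"dp": [0,0,0],"rotation": [0,0,0]}
    - {"jaw": 30,"dp": [0,0,0],"rotation": [0,0,0]}

```text
time: 28.75
tool_pos: [0.4229, -0.1554, 0.111]
tool_rot: [0.0, 0.059, 0.998, 0.0]
ft_force: [-1.2, -1.2, -1.7]
width: 0.0419
gripper_force: 25.0
```

```bash
python3 - <<'E'
from plan4 import *
go(r.observe(),*place('right',.043,.014))
E
```

```text
pos [ 0.4229 -0.1554  0.111 ] t 28.75 target [ 0.4227 -0.1561  0.014 ]
 rot deg(tool) [0.03 0.05 0.05]  in shares of 5: [0.006 0.01  0.01 ]
 dp shares cur axes [ 0.002 -0.007  0.97 ]  in target axes [ 0.001 -0.007  0.97 ]
```

Request:
play_rows:
  plan:
    - {"jaw": 30,"dp": [0,-0.002,0.3],"rotation": [0,0.003,0.003]}
    - {"jaw": 30,"dp": [0,-0.002,0.3],"rotation": [0,0.003,0.003]}
    - {"jaw": 30,"dp": [0,-0.002,0.3],"rotation": [0,0.003,0.003]}
    - {"jaw": 30,"dp": [0,0,0.02],"rotation": [0,0,0]}
    - {"jaw": 30,"dp": [0,0,0.02],"rotation": [0,0,0]}
    - {"jaw": 30,"dp": [0,0,0.01],"rotation": [0,0,0]}
    - {"jaw": 30,"dp": [0,0,0.01],"rotation": [0,0,0]}
    - {"jaw": 30,"dp": [0,0,0],"rotation": [0,0,0]}

```text
time: 29.55
tool_pos: [0.424, -0.1563, 0.0159]
tool_rot: [0.002, 0.06, 0.998, 0.0]
ft_force: [0.1, -0.3, -0.9]
width: 0.0422
gripper_force: 25.0
```

```bash
python3 - <<'E'
from plan4 import *
go(r.observe(),*place('right',.043,.012))
E
```

```text
pos [ 0.424  -0.1563  0.0159] t 29.55 target [ 0.4227 -0.1561  0.012 ]
 rot deg(tool) [ 0.03  0.19 -0.04]  in shares of 5: [ 0.006  0.039 -0.007]
 dp shares cur axes [0.013 0.    0.039]  in target axes [0.013 0.    0.039]
```

Request:
play_rows:
  plan:
    - {"jaw": 30,"dp": [0.01,0,0.015],"rotation": [0,0.04,0]}
    - {"jaw": 30,"dp": [0,0,0.01],"rotation": [0,0,0]}
    - {"jaw": 30,"dp": [0,0,0.008],"rotation": [0,0,0]}
    - {"jaw": 30,"dp": [0,0,0],"rotation": [0,0,0]}

```text
time: 29.95
tool_pos: [0.4222, -0.1559, 0.0116]
tool_rot: [-0.001, 0.06, 0.998, 0.001]
ft_force: [-0.3, 0.4, 0.5]
width: 0.0418
gripper_force: 25.0
```

Request:
play_rows:
  plan:
    - {"jaw": 30,"dp": [0,0,0.007],"rotation": [0,0,0]}
    - {"jaw": 30,"dp": [0,0,0],"rotation": [0,0,0]}

```text
time: 30.15
tool_pos: [0.4222, -0.1558, 0.0115]
tool_rot: [-0.001, 0.06, 0.998, 0.0]
ft_force: [-0.8, -0.1, 7.7]
width: 0.042
gripper_force: 25.0
```

Contact, so I release and retreat.

Request:
play_rows:
  plan:
    - {"jaw": 44,"dp": [0,0,-0.004],"rotation": [0,0,0]}
    - {"jaw": 56,"dp": [0,0,0],"rotation": [0,0,0]}
    - {"jaw": 56,"dp": [0,0,0],"rotation": [0,0,0]}
    - {"jaw": 56,"dp": [0,0,0],"rotation": [0,0,0]}
    - {"jaw": 56,"dp": [0,0,-0.2],"rotation": [0,0,0]}
    - {"jaw": 56,"dp": [0,0,-0.4],"rotation": [0,0,0]}
    - {"jaw": 56,"dp": [0,0,-0.4],"rotation": [0,0,0]}
    - {"jaw": 56,"dp": [0,0,-0.4],"rotation": [0,0,0]}
    - {"jaw": 56,"dp": [0,0,-0.4],"rotation": [0,0,0]}
    - {"jaw": 56,"dp": [0,0,-0.4],"rotation": [0,0,0]}
    - {"jaw": 56,"dp": [0,0.4,0],"rotation": [0,0,0]}
    - {"jaw": 56,"dp": [0,0.4,0],"rotation": [0,0,0]}
    - {"jaw": 56,"dp": [0,0.4,0],"rotation": [0,0,0]}
    - {"jaw": 56,"dp": [0,0.4,0],"rotation": [0,0,0]}
    - {"jaw": 56,"dp": [0,0,0],"rotation": [0,0,0]}
    - {"jaw": 56,"dp": [0,0,0],"rotation": [0,0,0]}

```text
time: 31.75
tool_pos: [0.4415, 0.0033, 0.2312]
tool_rot: [-0.002, 0.058, 0.998, 0.0]
ft_force: [0.1, -0.1, 0.4]
width: 0.0559
gripper_force: 0.0
```

```bash
python3 - <<'E'
from station import viewer
import cv2
a=viewer.camera("top")["color"][90:235,150:350]
cv2.imwrite("pics/t2.png",cv2.resize(a,None,fx=4,fy=4,interpolation=cv2.INTER_CUBIC)[:,:,::-1])
E
```

```text
(no output)
```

View pics/t2.png

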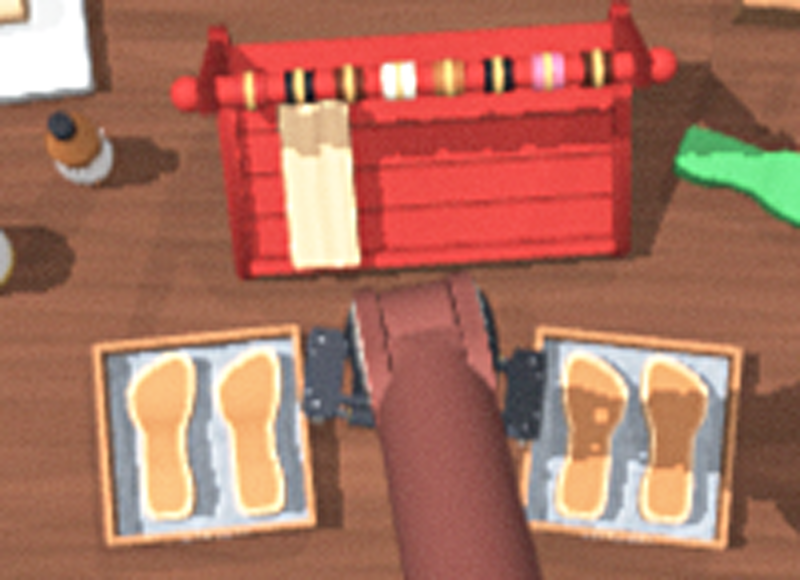

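Both soles lie flat beside their mates: left at (250,435) and right at (592,435). The blank is still on the rack at (318,185), and the arm is clear.

```bash
python3 -c "
from station import r
print(r.sign_off())"
```

```text
the job is handed in; nothing more can be done
None
```

Both soles are sorted and the job is handed in: each lies flat beside its mate in the matching tray, the blank is still on the rack, and the robot's clock was at about 32 s of the 58 s allowed.

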